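Fit the drilling template on its jig and clamp it

ROBOT

A 6-joint arm with a two-finger parallel gripper is mounted at the origin on the work surface. World frame = base frame: x ahead of the robot, y to its left, z up, the work surface at z = 0. Lengths are in m, angles in rad, forces in N, time in s.
With the tool pointing down it reaches from about 0.375 to 0.975 m from the base axis. Payload 3.8 kg.
Tool frame: the origin (TCP) lies midway between the tips of the shut fingers; the grasp point (between the pads) lies 19 mm behind it; z points along the fingers, y is the direction in which the jaws open and shut (so a half turn about z gives the same grasp; the last joint's range is limited). The gripper opens to 85 mm and grips with 20 to 120 N. Pads are 22 mm wide; open, the fingers measure 114 mm over their backs; the gripper's body (76 mm by 85 mm) begins 54 mm behind the grasp point. The pads swing forward as they close: fully open they stand 13 mm farther back than shut.
Start: joints at [1.299, 0.264, 1.604, -0, 1.274, -0.037], TCP at [0.157, 0.656, 0.201] pointing down, gripper open.
Joint ranges: [-2.63, 2.63], [-0.94, 2.18], [0.31, 2.57], [-1.31, 4.45], [0, 2.66], [-2.55, 2.55]. Speed limits (rad/s): [2.57, 2.57, 3.14, 3.14, 3.14, 3.14].

INTERFACE

Orientations are given as a rotation vector (axis times angle).
In Python, from workcell import bot gives the robot as it stands. The module is installed in compiled form; this text tells all that it offers.
- The arm moves only by the tool move_arm, never from a script. Its argument "steps" is a list of rows, each a list of 5 numbers: the shift along the tool's x, y, z in mm, then the turn about the tool's z in degrees, then the opening in per cent of the stroke, from 0 (shut) to 100 (fully open). In form: [[tx, ty, tz, turn, claw], ...]. A call has 1 to 20 rows; each row is the pose to reach, as a shift and turn from the pose commanded when the call began, along the tool's axes at that moment; what a row does not reach only later rows make up. A row lasts 1/10 s, in which the tool goes at most 50 mm and 8.59 degrees, less where a joint would pass 70% of its speed; a pose out of reach is approached as far as the arm can. A call with a gripper value outside its range is refused whole. The fingers move at their own pace and stop on an object; "newtons" is the grip in N (left out, the last holds). Time passes only in rows, so rows that repeat a pose let the fingers close. It gives the time, the measured TCP pose, the force and the opening at its end, in the units of the state.
- bot.read_state(): the state, without advancing time (a new reading comes with each control period).
- bot.read_camera(name): name is "scene" or "top" or "wrist"; returns a dict with "pixels" (400x640x3 uint8, red, green, blue), "depth" (400x640 float32, m along the optical axis (not along the pixel's ray), 0 where there is no reading), "fovy" (degrees; the focal length in pixels is half the picture's height over the tangent of half this angle, whatever the lens; pixels are square), "cx", "cy" (the principal point, pixels), "k1" (the pictures are not rectified: a ray, as slopes to the right and down, at radius r is drawn at 1 + k1 r^2 times it, then the intrinsics apply), "xyz" and "attitude" of the camera in the world. Camera axes: x right, y up, looking along -z (the intrinsics and any distortion apply to the point x, -y, -z); pixel columns grow to the right and rows downward; lengths in m; the calibration is good to about 2 mm. A picture is of the moment at which its call begins.
- bot.finish_job(): hands the job in, once; it reports no verdict.
The state is a dict: "time": time; "q": joint angles; "joint_vel": joint speeds; "joint_torque": joint torques, N m; "tool_pos": TCP position; "tcp_rot": TCP orientation; "wrist_force": force on the tool from outside, world axes, zero at the start; "torque": the same for the moment, N m; "width": opening from 0.0 (shut) to 1.0 (fully open).
Only numpy, scipy, OpenCV 4.12 (cv2) and the standard library are available. Lean on these libraries where they do the work, as an engineer would, in place of code of your own. Each camera call takes 0.05 s, during which the arm holds its last target.

TASK

Take the plywood drilling template off the sloping rest and lower it, without dropping it, over the jig's two pins (large hole on the thick pin, small hole on the thin one) until it lies flush on the board. Then press both hinged steel straps down over it, in either order, until each snaps shut and stays, and leave the other things on the bench where they are.

Things in the scene. Friction and masses are not known exactly. Their poses are not given: they have to be found in the camera images.
- template: plywood plate 120 (x) x 150 (y) x 12 mm, 0.3 kg, two through holes; mid-top a dark wooden grip block 24 mm wide (x), 60 long (y), 40 high above the plate's top. Origin: centre of the plate's underside; z = plate normal, towards the grip. It starts on the sloping rest, x axis down the slope, so plate and grip lean 30 degrees towards the rest's +x side (away from the robot). Two flat steel bushes on it do not matter
- big_hole (a point): centre of the larger hole (18.6 mm across) on the template's underside, at x = +45, y = +55 mm in the template's frame
- small_hole (a point): centre of the smaller hole (12.6 mm across) on the template's underside, at x = -45, y = -55 mm in the template's frame
- rest: fixed wooden sloping rest, 160 x 150 mm, face sloping 30 degrees, low edge at its +x side (away from the robot) with a ledge 7 mm above the face; middle of the face 75 mm above the table. Origin: under its middle on the table, z up
- jig: fixed jig: grey bed 150 (x) x 310 (y) x 18 mm; on it a pine board 58 x 165 mm and two steel pillars with upright pins, board and pillar tops 36 mm above the table: the template's seat. A steel strap clamp hinges at each y end. Origin: under the bed's middle on the table, z up. Seated right, the template's origin is 36 mm above this one and its axes are parallel to the jig's
- big_pin (a point): foot of the thicker pin (16 mm across), at seat height on its axis, x = +45, y = +55 mm in the jig's frame; the pin rises 25 mm above the seat, its top 8 mm tapered
- small_pin (a point): foot of the thinner pin (10 mm across), at seat height on its axis, x = -45, y = -55 mm in the jig's frame; it also rises 25 mm, its top 8 mm tapered
- strap_left (a joint): strap at the jig's +y end: 0 = shut, level, underside 2 mm above the seated template, pointing from hinge to the jig's middle; grows as it opens; starts at 1.05 to 1.3 rad and stays where left. Flat steel bar 93 mm long, 30 wide, 6 thick. Moves easily (1 N) down to 0.28 rad; then a detent (on a post 66 mm high at its +x edge) resists, 5 to 8 N near its end, and below 0.1 rad holds it shut
- strap_left_hinge (a point): middle of that strap's hinge axis (parallel to the jig's x), at x = 0, y = +135, z = 53 mm in the jig's frame
- strap_left_end (a point): middle of that strap's free end (half-way through its thickness), 93 mm from the hinge; moves with the strap
- strap_right (a joint): strap at the jig's -y end: 0 = shut, level, underside 2 mm above the seated template, pointing from hinge to the jig's middle; grows as it opens; starts at 1.05 to 1.3 rad and stays where left. Flat steel bar 93 mm long, 30 wide, 6 thick. Moves easily (1 N) down to 0.28 rad; then a detent (on a post 66 mm high at its +x edge) resists, 5 to 8 N near its end, and below 0.1 rad holds it shut
- strap_right_hinge (a point): middle of that strap's hinge axis (parallel to the jig's x), at x = 0, y = -135, z = 53 mm in the jig's frame
- strap_right_end (a point): middle of that strap's free end (half-way through its thickness), 93 mm from the hinge; moves with the strap
- tape_roll: bystander to leave alone: roll of tape, a cardboard ring 90 mm across, 24 mm high, lying flat; origin under its centre
- tin: bystander to leave alone: steel tin, 90 mm across, 110 mm high; origin under its centre
- glue: bystander to leave alone: white glue bottle, 60 mm across, 160 mm high; origin under its centre
- spray: bystander to leave alone: spray can, 56 mm across, 140 mm high; origin under its centre
- driver: bystander to leave alone: screwdriver lying on the table; origin near its middle on the table
- drink: bystander to leave alone: drinks can, 66 mm across, 115 mm high; origin under its centre
- carton: bystander to leave alone: cardboard carton 90 x 120 x 60 mm; origin under its centre
Things that resemble listed ones, but are neither listed nor needed, are in the scene too. Leave any orange look-alike of the template alone. There is more than one size of the rest; the one meant has the size given above.

How it is judged:
By the outcome, as a careful person would: the job done as asked, in the order asked, and still so for the second after the job is handed in, with the robot touching nothing.
It also fails if it takes over 58 s, if anything falls off the work surface, if the arm or the gripper's body presses on something with over 40 N, if the wrist force passes 120 N, or if a joint passes its speed limit or range.

## Working session

There is one attempt and no reset: what is moved stays moved. The work goes in short steps, Python scripts to look and compute and a tool call to move; the robot and the scene stay as the last step left them, time stands still between calls to the robot, and variables do not carry over. Pictures are saved under pics/ and viewed, and the job is handed in when it is done.

Besides the shell and the picture viewer there is one more tool, called after "Emit:" in YAML: its name, and indented under it one key for each argument. move_arm: Moves the arm, as the interface text tells. Its arguments: {"type":"object","properties":{"steps":{"type":"array","items":{"type":"array","items":{"type":"number"}}},"newtons":{"type":"number"}},"required":["steps"]}

```bash
mkdir -p pics
cat > h.py <<'E'
import numpy as np, cv2
from workcell import bot
def save(n,im): cv2.imwrite('pics/'+n,im[:,:,::-1])
def K(c):
    f=200/np.tan(np.radians(c['fovy'])/2); return f
def att(c):
    a=np.array(c['attitude'],float)
    if a.shape==(3,3): return a
    if a.size==3: return cv2.Rodrigues(a.reshape(3,1))[0]
    raise Exception(str(a))
def und(c,uv):
    f=K(c); M=np.array([[f,0,c['cx']],[0,f,c['cy']],[0,0,1.]])
    return cv2.undistortPoints(np.array(uv,float).reshape(-1,1,2),M,np.array([c['k1'],0,0,0.])).reshape(-1,2)
def rays(c,uv):
    p=und(c,uv); d=np.c_[p[:,0],-p[:,1],-np.ones(len(p))]
    return d@att(c).T
def onz(c,uv,z):
    d=rays(c,uv); o=np.array(c['xyz']); return o+d*((z-o[2])/d[:,2])[:,None]
def cloud(c):
    v,u=np.mgrid[0:400,0:640]; d=rays(c,np.c_[u.ravel(),v.ravel()])
    P=np.array(c['xyz'])+d*c['depth'].ravel()[:,None].astype(float)
    P[c['depth'].ravel()==0]=np.nan
    return P.reshape(400,640,3)
def proj(c,P):
    q=(np.atleast_2d(P)-np.array(c['xyz']))@att(c); x=q[:,0]/-q[:,2]; y=-q[:,1]/-q[:,2]
    s=1+c['k1']*(x*x+y*y); return np.c_[K(c)*x*s+c['cx'],K(c)*y*s+c['cy']]
E
python3 - <<'E'
from h import *
import pickle
for n in ['scene','top','wrist']:
    c=bot.read_camera(n); pickle.dump(c,open(n+'0.pkl','wb')); save(n+'0.png',c['pixels'])
    print(n,c['fovy'],c['cx'],c['cy'],c['k1'],c['xyz'],c['attitude'],c['depth'].min(),c['depth'].max())
print(bot.read_state())
E
```

```text
scene 43.738437902242566 330.13109149128815 206.3963621102081 0.030349604143222058 [1.36794033 0.07231325 1.43842824] [0.41677814 0.46959252 1.61359741] 0.0 3.5076182
top 53.48845573879608 319.2413417328401 204.9285078732635 0.03497725278688737 [ 0.33544181 -0.0231624   1.34911327] [ 0.13563201 -0.10672303 -1.5587514 ] 0.0 2.330774
wrist 66.14680034565498 317.9297694313185 194.82183504888778 0.0023217528320105883 [0.08582799 0.67211773 0.3738053 ] [-0.24628244 -0.19035632  1.32521242] 0.0 1.4621463
{'time': 0.15, 'q': array([ 1.29912832e+00,  2.64542222e-01,  1.60510348e+00, -4.31690127e-06,
        1.27366804e+00, -3.68956771e-02]), 'joint_vel': array([ 0.00134631, -0.00319626, -0.00333374, -0.00076988,  0.00076251,
       -0.00025573]), 'joint_torque': array([ 7.15322531e-04, -5.15913570e+01, -3.67953944e+01, -3.46164995e-05,
        8.20279762e-03, -8.88022669e-06]), 'tool_pos': array([0.15685133, 0.65587717, 0.19975027]), 'tcp_rot': array([-3.67900562e-01, -3.11971318e+00,  2.67213814e-03]), 'wrist_force': array([-0.55752582,  0.12912862, -0.66771755]), 'torque': array([ 0.00973655,  0.00481434, -0.00726171]), 'width': 1.000332609068493}
```

View pics/scene0.png

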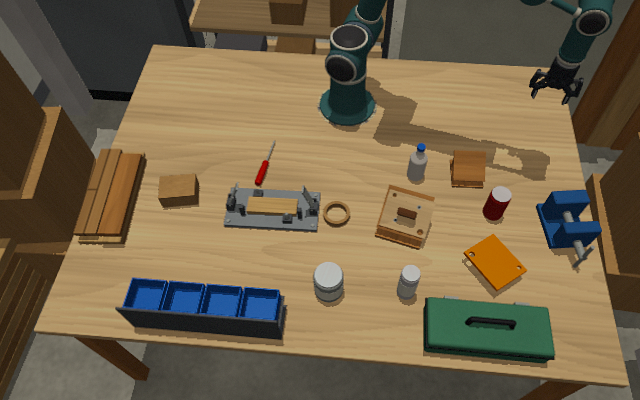

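View pics/top0.png

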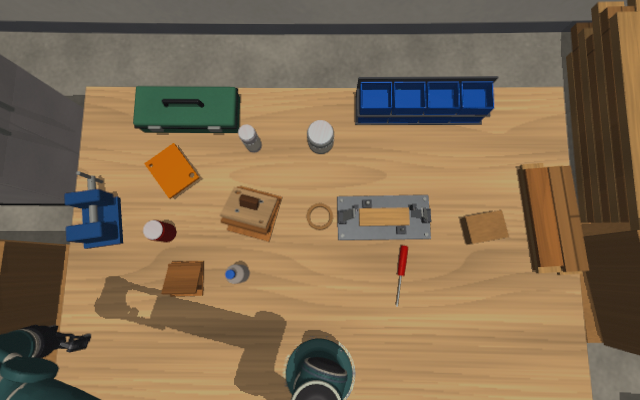

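View pics/wrist0.png

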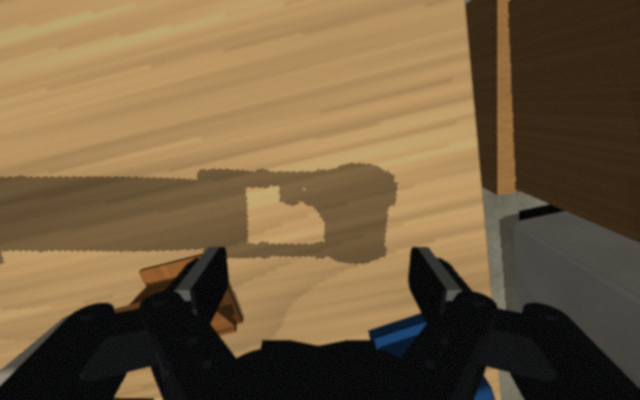

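Run:
```python
from h import *
import pickle
T=pickle.load(open('top0.pkl','rb'));S=pickle.load(open('scene0.pkl','rb'))
a=cv2.resize(T['pixels'][175:250,210:290],(400,375),interpolation=cv2.INTER_CUBIC)
b=cv2.resize(S['pixels'][175:255,365:445],(400,375),interpolation=cv2.INTER_CUBIC)
save('crop_tmpl.png',np.hstack([a,b]))
a=cv2.resize(T['pixels'][185:250,325:440],(796,450),interpolation=cv2.INTER_CUBIC)
save('crop_jigT.png',a)
b=cv2.resize(S['pixels'][175:240,215:330],(796,450),interpolation=cv2.INTER_CUBIC)
save('crop_jigS.png',b)
for c,n,pts in [(T,'top',[(250,203),(320,216),(384,216),(185,278),(172,170)]),(S,'scene',[(406,213),(336,213),(273,207)])]:
    C=cloud(c)
    for u,v in pts: print(n,u,v,C[v,u].round(3))
```

```text
top 250 203 [0.532 0.219 0.116]
top 320 216 [ 0.507 -0.     0.   ]
top 384 216 [ 0.504 -0.213  0.037]
top 185 278 [0.296 0.43  0.056]
top 172 170 [0.653 0.499 0.048]
scene 406 213 [0.547 0.222 0.116]
scene 336 213 [ 0.495  0.    -0.002]
scene 273 207 [ 0.514 -0.208  0.037]
```

View pics/crop_tmpl.png

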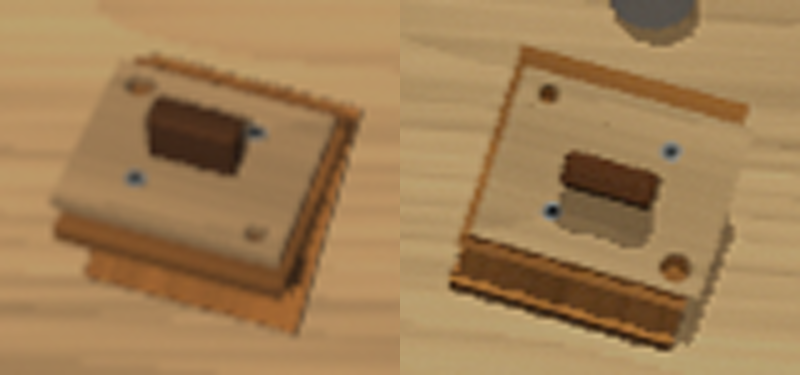

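View pics/crop_jigT.png

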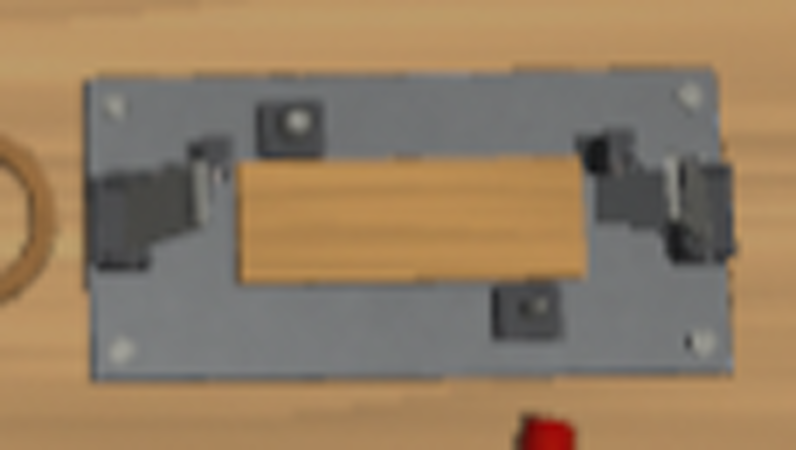

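View pics/crop_jigS.png

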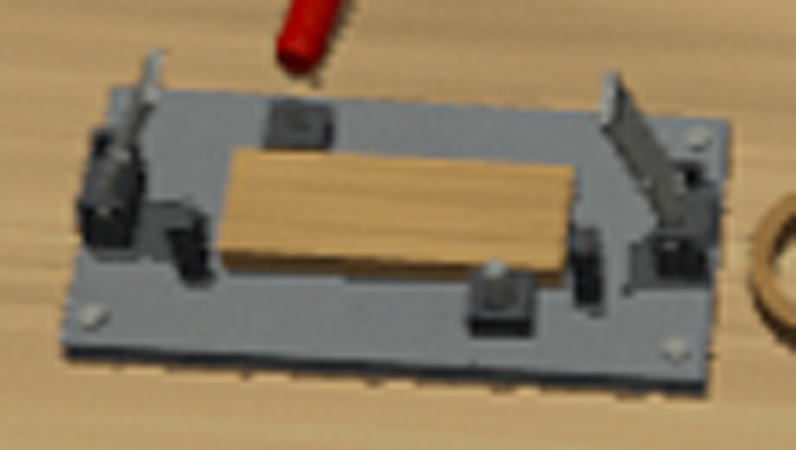

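```bash
cat >> h.py <<'E'
def tri(c1,u1,c2,u2):
    d1=rays(c1,[u1])[0];d2=rays(c2,[u2])[0]; d1/=np.linalg.norm(d1); d2/=np.linalg.norm(d2)
    o1=np.array(c1['xyz']);o2=np.array(c2['xyz'])
    s=np.linalg.lstsq(np.c_[d1,-d2],o2-o1,rcond=None)[0]
    p,q=o1+s[0]*d1,o2+s[1]*d2
    return (p+q)/2,np.linalg.norm(p-q)
def Rt(s): return cv2.Rodrigues(np.array(s['tcp_rot'],float).reshape(3,1))[0]
E
python3 - <<'E'
from h import *
import pickle
T=pickle.load(open('top0.pkl','rb'));S=pickle.load(open('scene0.pkl','rb'))
B,e1=tri(T,(238,192),S,(420,232)); A,e2=tri(T,(261,221.6),S,(394.8,194.8))
print('big',B.round(4),e1,'small',A.round(4),e2,'len',np.linalg.norm(B-A),2*np.hypot(45,55))
# plane fit by depth of template top
for c,n,box in [(T,'T',(222,190,275,225)),(S,'S',(388,190,432,235))]:
    C=cloud(c); hsv=cv2.cvtColor(c['pixels'],cv2.COLOR_RGB2HSV)
    x0,y0,x1,y1=box; P=C[y0:y1,x0:x1].reshape(-1,3); 
    P=P[np.isfinite(P).all(1)]; best=0
    rng=np.random.default_rng(0)
    for _ in range(500):
        q=P[rng.choice(len(P),3,False)]; nn=np.cross(q[1]-q[0],q[2]-q[0]); L=np.linalg.norm(nn)
        if L<1e-5: continue
        nn/=L; 
        if nn[2]<0: nn=-nn
        if nn[2]>.95: continue
        i=abs((P-q[0])@nn)<.003
        if i.sum()>best: best=i.sum(); I=i
    m=P[I].mean(0); nn=np.linalg.svd(P[I]-m)[2][2]; nn*=np.sign(nn[2])
    print(n,best,len(P),'mean',m.round(4),'n',nn.round(3),'tilt',np.degrees(np.arccos(nn[2])),'yaw',np.degrees(np.arctan2(nn[1],nn[0])))
    # jig board
s=bot.read_state(); print(Rt(s).round(4))
d=B-A; print('diag az',np.degrees(np.arctan2(d[1],d[0])),'expected', np.degrees(np.arctan2(110,90*np.cos(np.pi/6))))
print('mid',((A+B)/2).round(4))
E
```

```text
big [0.5779 0.2726 0.0575] 0.0017472866809837187 small [0.4746 0.1858 0.1033] 0.0025370329716183438 len 0.1425483810204037 142.12670403551894
T 939 1845 mean [0.522  0.2263 0.0878] n [ 0.479 -0.129  0.868] tilt 29.758476716567593 yaw -15.086688345325962
S 860 1975 mean [0.5284 0.2321 0.0853] n [ 0.478 -0.123  0.87 ] tilt 29.584667860811194 yaw -14.475453628656718
[[-9.726e-01  2.326e-01 -5.000e-04]
 [ 2.326e-01  9.726e-01 -1.700e-03]
 [ 1.000e-04 -1.700e-03 -1.000e+00]]
diag az 40.05154775138553 expected 54.67990146260946
mid [0.5263 0.2292 0.0804]
```

```bash
cat >> h.py <<'E'
def rel(target,yawx):
    """mm in tool axes to reach target, and turn deg so that tool x azimuth = yawx"""
    s=bot.read_state(); R=Rt(s); d=R.T@(np.array(target)-s['tool_pos'])*1000
    az=np.degrees(np.arctan2(R[1,0],R[0,0])); t=(az-yawx+180)%360-180
    print('pos',s['tool_pos'].round(4),'az',az.round(2),'shift',d.round(1),'turn',round(t,2),'F',s['wrist_force'].round(1),'w',round(s['width'],3),'t',round(s['time'],2))
E
python3 - <<'E'
from h import *
import pickle
W=pickle.load(open('wrist0.pkl','rb')); s=bot.read_state(); R=Rt(s)
Rc=R.T@att(W); print('cam in tool',(R.T@(np.array(W['xyz'])-s['tool_pos'])).round(4)); print(Rc.round(3)); print('axis',(-Rc[:,2]).round(3))
rel([0.52,0.23,0.25],165.4)
C=cloud(pickle.load(open('top0.pkl','rb')))
# jig yaw from board edges
for n in ['top0','scene0']:
    c=pickle.load(open(n+'.pkl','rb')); hsv=cv2.cvtColor(c['pixels'],cv2.COLOR_RGB2HSV)
    m=np.zeros((400,640),np.uint8); C=cloud(c)
    ok=(abs(C[...,2]-.037)<.006)&(abs(C[...,0]-.51)<.05)&(abs(C[...,1]+.21)<.12)&(hsv[...,1]>90)
    m[ok]=255; u=np.argwhere(ok)[:,::-1].astype(np.float32)
    P=onz(c,u,.036)[:,:2].astype(np.float32); r=cv2.minAreaRect(P); print(n,r, P.mean(0))
    ok=(abs(C[...,2]-.018)<.005)&(abs(C[...,0]-.51)<.12)&(abs(C[...,1]+.21)<.2)&(hsv[...,1]<60)
    u=np.argwhere(ok)[:,::-1]; P=onz(c,u,.018)[:,:2].astype(np.float32); print('bed',cv2.minAreaRect(P))
E
```

```text
cam in tool [ 0.0729 -0.001  -0.174 ]
[[-0.001  0.959  0.285]
 [ 1.     0.001  0.001]
 [ 0.001  0.285 -0.959]]
axis [-0.285 -0.001  0.959]
pos [0.1569 0.6559 0.1998] az 166.55 shift [-452.3 -329.8  -49.7] turn 1.15 F [-0.6  0.1 -0.7] w 1.0 t 0.15
top0 ((0.5026603937149048, -0.2131231725215912), (0.05679367855191231, 0.1648411750793457), 0.4271000027656555) [ 0.5038726 -0.2130186]
bed ((0.5036321878433228, -0.21272586286067963), (0.14748160541057587, 0.3075295090675354), 1.349852442741394)
scene0 ((0.5053936243057251, -0.21273541450500488), (0.0654432475566864, 0.1648447960615158), 1.3506253957748413) [ 0.5055427  -0.21380973]
bed ((0.5077077746391296, -0.21376541256904602), (0.15317635238170624, 0.30968308448791504), 1.5124403238296509)
```

Run:
```python
from h import *
rel([0.583,0.215,0.23],165.4)
```

```text
pos [0.1569 0.6559 0.1998] az 166.55 shift [-517.  -329.7  -29.7] turn 1.15 F [-0.6  0.1 -0.7] w 1.0 t 0.15
```

Emit:
move_arm:
  steps:
    - [-40, -25, -30, 0, 100]
    - [-517, -330, -30, 1.2, 100]
    - [-517, -330, -30, 1.2, 100]
    - [-517, -330, -30, 1.2, 100]
    - [-517, -330, -30, 1.2, 100]
    - [-517, -330, -30, 1.2, 100]
    - [-517, -330, -30, 1.2, 100]
    - [-517, -330, -30, 1.2, 100]
    - [-517, -330, -30, 1.2, 100]
    - [-517, -330, -30, 1.2, 100]
    - [-517, -330, -30, 1.2, 100]
    - [-517, -330, -30, 1.2, 100]
    - [-517, -330, -30, 1.2, 100]
    - [-517, -330, -30, 1.2, 100]
    - [-517, -330, -30, 1.2, 100]
    - [-517, -330, -30, 1.2, 100]

```text
time: 1.75
tool_pos: [0.5821, 0.2161, 0.2305]
tcp_rot: [-0.399, -3.115, -0.0]
wrist_force: [0.7, 0.8, -0.4]
width: 0.999
```

Run:
```python
from h import *
import pickle
c=bot.read_camera('wrist'); pickle.dump(c,open('w1.pkl','wb')); save('w1.png',c['pixels'])
rel([0.583,0.215,0.23],165.4)
```

```text
pos [0.5821 0.2163 0.2307] az 165.43 shift [-1.2 -1.1  0.7] turn 0.03 F [-0.4 -0.1 -0. ] w 1.002 t 1.8
```

View pics/w1.png

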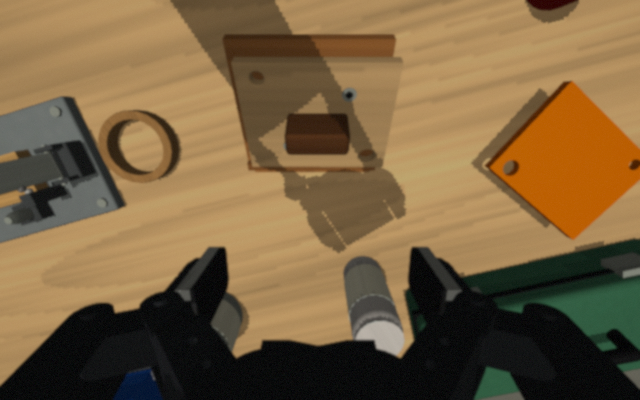

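Run:
```python
from h import *
import pickle
c=pickle.load(open('w1.pkl','rb')); s=bot.read_state(); C=cloud(c)
save('w1crop.png',cv2.resize(c['pixels'][20:190,210:420],(788,638))[:600])
yaw=np.radians(-14.6); ex=np.array([np.cos(yaw),np.sin(yaw),0]); ey=np.array([-np.sin(yaw),np.cos(yaw),0])
def p(u,v): 
    P=C[v,u]; return P.round(4), (P@ex).round(4),(P@ey).round(4)
for uv in [(240,65),(395,65),(318,65),(318,100),(300,115),(318,118),(335,115),(318,140),(290,130),(345,130),(260,120),(257,165),(375,165),(258,77)]: print(uv,*p(*uv))
P=C[60:168,245:385].reshape(-1,3); m0=np.ones(len(P),bool)
rng=np.random.default_rng(0);best=0
for _ in range(800):
    q=P[rng.choice(len(P),3,False)]; n=np.cross(q[1]-q[0],q[2]-q[0]); L=np.linalg.norm(n)
    if L<1e-5: continue
    n/=L; n*=np.sign(n[2]); i=abs((P-q[0])@n)<.002
    if i.sum()>best: best=i.sum(); I=i
m=P[I].mean(0); n=np.linalg.svd(P[I]-m)[2][2]; n*=np.sign(n[2]); print(best,len(P),m,n.round(4),np.degrees(np.arccos(n[2])),np.degrees(np.arctan2(n[1],n[0])))
# intersect corner rays & hole rays with plane
uv=[(232,57),(403,57),(383,170),(249,170),(257,77),(367,155),(349,94)]
d=rays(c,uv); o=np.array(c['xyz']); X=o+d*(((m-o)@n)/(d@n))[:,None]
print(X.round(4)); print('center',X[:4].mean(0).round(4), 'sides',[np.linalg.norm(X[i]-X[(i+1)%4]).round(4) for i in range(4)])
print('small',X[4],'big',X[5],'mid',(X[4]+X[5])/2, np.linalg.norm(X[4]-X[5]))
# grip points: height above plane
h=((C-m)@n); 
ok=(h>.005)&(h<.05)&np.isfinite(h); ok[:90]=0; ok[165:]=0; ok[:,:270]=0; ok[:,370:]=0
print('grip h max',np.percentile(h[ok],[50,95,99]))
Q=C[ok&(h>.034)]; 
print('top face n',len(Q),Q.mean(0).round(4)); 
q=Q@ey; print('y ext',np.percentile(q,[1,99]), 'mid',np.percentile(q,[1,99]).mean(), 'tool y',s['tool_pos']@ey)
tx=np.cross(ey,n); q=Q@tx; print('x ext',np.percentile(q,[2,98]))
```

```text
(240, 65) [0.4628 0.1757 0.1152] 0.4036 0.2866
(395, 65) [0.497  0.307  0.1139] 0.4036 0.4224
(318, 65) [0.48   0.2416 0.1147] 0.4036 0.3548
(318, 100) [0.5081 0.2342 0.0991] 0.4327 0.3547
(300, 115) [0.5171 0.2139 0.0983] 0.4465 0.3373
(318, 118) [0.524  0.2301 0.1022] 0.4491 0.3547
(335, 115) [0.5257 0.2467 0.0971] 0.4465 0.3712
(318, 140) [0.5419 0.2254 0.124 ] 0.4675 0.3547
(290, 130) [0.5271 0.2028 0.1194] 0.459 0.3292
(345, 130) [0.5399 0.2514 0.1189] 0.4591 0.3794
(260, 120) [0.5118 0.1728 0.0864] 0.4517 0.2962
(257, 165) [0.5589 0.1485 0.057 ] 0.5034 0.2846
(375, 165) [0.5936 0.2798 0.0551] 0.5039 0.4204
(258, 77) [0.4737 0.1847 0.0953] 0.4118 0.2981
11655 15120 [0.51733283 0.22819914 0.09147194] [ 0.484  -0.127   0.8658] 30.02641508759252 -14.70450607603897
[[0.4554 0.1716 0.1178]
 [0.4927 0.3138 0.1178]
 [0.6023 0.288  0.0527]
 [0.5627 0.1366 0.0527]
 [0.4751 0.186  0.1089]
 [0.5782 0.2723 0.0639]
 [0.5103 0.2638 0.1006]]
center [0.5283 0.2275 0.0852] sides [np.float64(0.147), np.float64(0.1301), np.float64(0.1565), np.float64(0.1303)]
small [0.47510502 0.18598891 0.10888623] big [0.57819631 0.27231453 0.06391913] mid [0.52665067 0.22915172 0.08640268] 0.14178140450992746
grip h max [0.03738049 0.04055975 0.04095281]
top face n 1467 [0.5441 0.2235 0.121 ]
y ext [0.32440682 0.38206701] mid 0.3532369176564625 tool y 0.35608870005672716
x ext [0.33714039 0.36005809]
```

View pics/w1crop.png

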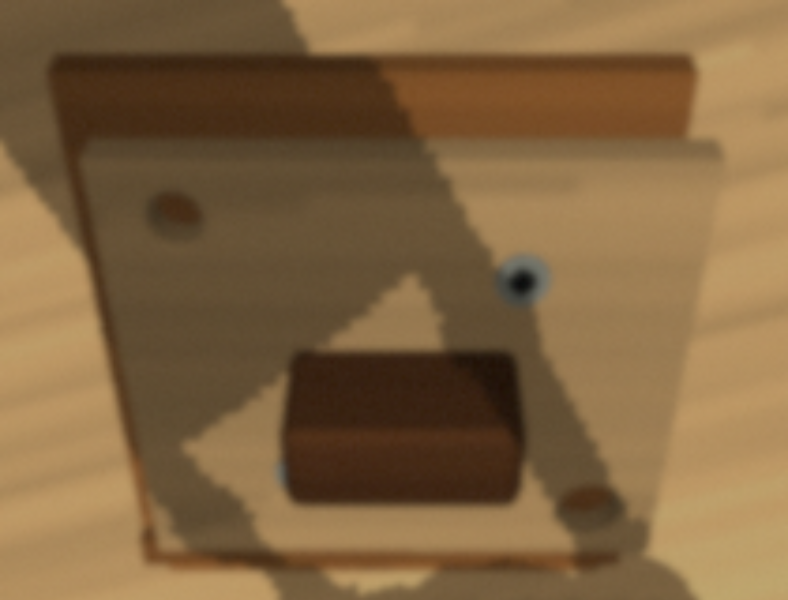

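Run:
```python
from h import *
rel([0.5403,0.2256,0.087],165.35)
```

```text
pos [0.5821 0.2163 0.2307] az 165.43 shift [ 42.7  -1.6 143.7] turn 0.08 F [-0.4 -0.1 -0. ] w 1.002 t 1.8
```

Emit:
move_arm:
  steps:
    - [43, -1.5, 30, 0, 100]
    - [43, -1.5, 70, 0, 100]
    - [43, -1.5, 100, 0, 100]
    - [43, -1.5, 120, 0, 100]
    - [43, -1.5, 130, 0, 100]
    - [43, -1.5, 130, 0, 100]
    - [43, -1.5, 130, 0, 100]
  newtons: 40

```text
time: 2.5
tool_pos: [0.5416, 0.2255, 0.1019]
tcp_rot: [0.399, 3.115, 0.001]
wrist_force: [-0.2, 0.1, 0.2]
width: 0.996
```

Run:
```python
from h import *
import pickle
c=bot.read_camera('wrist'); pickle.dump(c,open('w2.pkl','wb')); save('w2.png',c['pixels'])
rel([0.5403,0.2256,0.087],165.35)
```

```text
pos [0.5422 0.2255 0.1025] az 165.38 shift [ 1.9 -0.4 15.5] turn 0.03 F [-0.9  0.4  1. ] w 1.001 t 2.55
```

View pics/w2.png

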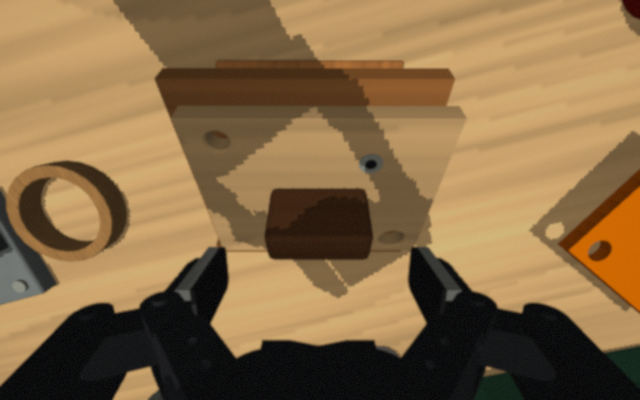

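Emit:
move_arm:
  steps:
    - [2, 0, 8, 0, 100]
    - [2, 0, 15, 0, 100]
    - [2, 0, 15, 0, 100]
    - [2, 0, 15, 0, 60]
    - [2, 0, 15, 0, 60]
    - [2, 0, 15, 0, 60]
    - [2, 0, 15, 0, 50]
    - [2, 0, 15, 0, 50]
    - [2, 0, 15, 0, 50]
  newtons: 40

```text
time: 3.45
tool_pos: [0.5395, 0.2255, 0.0868]
tcp_rot: [0.401, 3.115, 0.001]
wrist_force: [-1.7, 0.4, 5.3]
width: 0.652
```

Run:
```python
from h import *
import pickle
c=bot.read_camera('wrist'); pickle.dump(c,open('w3.pkl','wb')); save('w3.png',c['pixels'])
rel([0.5403,0.2256,0.087],165.35)
```

```text
pos [0.5396 0.2254 0.0869] az 165.34 shift [-0.7  0.3 -0.1] turn -0.01 F [-1.4  0.2  4.9] w 0.651 t 3.5
```

View pics/w3.png

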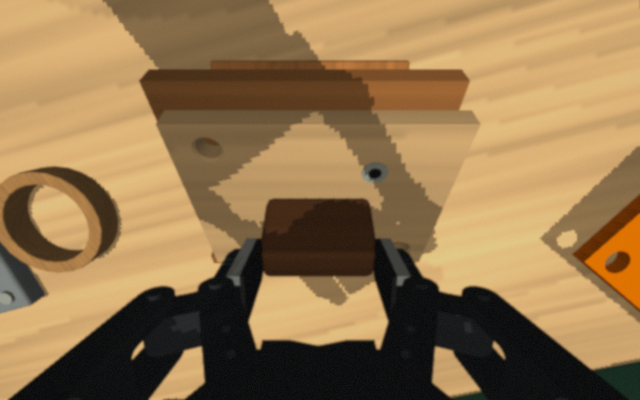

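Emit:
move_arm:
  steps:
    - [0, 0, -5, 0, 50]
    - [0, 0, -12, 0, 50]
    - [0, 0, -25, 0, 50]
    - [0, 0, -45, 0, 50]
    - [0, 0, -70, 0, 50]
    - [0, 0, -100, 0, 50]
    - [0, 0, -130, 0, 50]
    - [0, 0, -130, 0, 50]
    - [0, 0, -130, 0, 50]

```text
time: 4.4
tool_pos: [0.5397, 0.2253, 0.2168]
tcp_rot: [0.4, 3.114, 0.001]
wrist_force: [0.5, -0.5, -3.8]
width: 0.643
```

Run:
```python
from h import *
import pickle
c=bot.read_camera('wrist'); pickle.dump(c,open('w4.pkl','wb')); save('w4.png',c['pixels'])
S=bot.read_camera('scene'); save('s4.png',cv2.resize(S['pixels'][100:260,320:560],(780,520)))
rel([0.5403,0.2256,0.087],165.35)
```

```text
pos [0.538  0.2247 0.214 ] az 165.35 shift [ -2.3   1.7 127. ] turn -0.0 F [-0.8 -0.2 -3.1] w 0.646 t 4.5
```

View pics/w4.png

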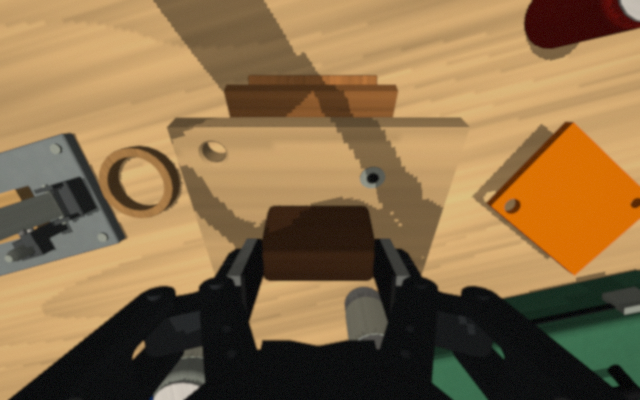

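View pics/s4.png

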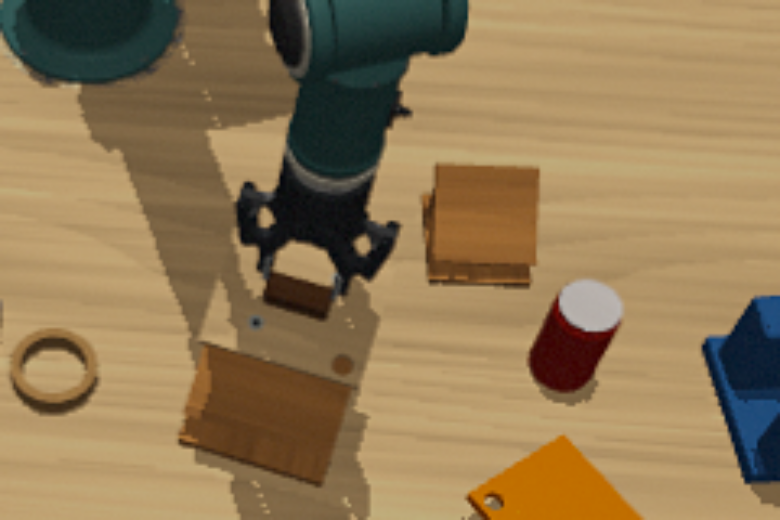

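```bash
cat >> h.py <<'E'
def plate(c,s,box=(200,120,440,200),maxd=None):
    """plane of plate visible part in tool frame"""
    C=(cloud(c)-s['tool_pos'])@Rt(s); x0,y0,x1,y1=box; P=C[y0:y1,x0:x1].reshape(-1,3); P=P[np.isfinite(P).all(1)]
    P=P[P[:,2]<.08]
    rng=np.random.default_rng(0);best=0
    for _ in range(600):
        q=P[rng.choice(len(P),3,False)]; n=np.cross(q[1]-q[0],q[2]-q[0]); L=np.linalg.norm(n)
        if L<1e-6: continue
        n/=L; i=abs((P-q[0])@n)<.002
        if i.sum()>best: best=i.sum(); I=i
    m=P[I].mean(0); n=np.linalg.svd(P[I]-m)[2][2]; n*=-np.sign(n[2]); print(best,len(P),'m',m.round(4),'n',n.round(4),'tilt x',np.degrees(np.arctan2(n[0],-n[2])).round(2),'tilt y',np.degrees(np.arctan2(n[1],-n[2])).round(2))
    return m,n
E
python3 - <<'E'
from h import *
import pickle
c=pickle.load(open('w4.pkl','rb')); plate(c,bot.read_state())
E
```

```text
17600 19011 m [ 0.0407  0.0019 -0.0137] n [-0.352  -0.0021 -0.936 ] tilt x -20.61 tilt y -0.13
```

Run:
```python
from h import *
rel([0.66,-0.17,0.214],181.2)
rel([0.66,-0.17,0.06],181.2)
```

```text
pos [0.538  0.2247 0.214 ] az 165.35 shift [-2.179e+02 -3.510e+02  1.000e-01] turn -15.85 F [-0.8 -0.2 -3.1] w 0.646 t 4.5
pos [0.538  0.2247 0.214 ] az 165.35 shift [-218.2 -350.7  154.1] turn -15.85 F [-0.8 -0.2 -3.1] w 0.646 t 4.5
```

Emit:
move_arm:
  steps:
    - [-20, -30, 0, -2, 50]
    - [-45, -70, 0, -6, 50]
    - [-70, -110, 0, -10, 50]
    - [-95, -150, 0, -14, 50]
    - [-120, -190, 0, -16, 50]
    - [-145, -230, 0, -16, 50]
    - [-170, -270, 0, -16, 50]
    - [-195, -310, 0, -16, 50]
    - [-210, -338, 0, -16, 50]
    - [-218, -351, 0, -16, 50]
    - [-218, -351, 30, -16, 50]
    - [-218, -351, 70, -16, 50]
    - [-218, -351, 105, -16, 50]
    - [-218, -351, 130, -16, 50]
    - [-218, -351, 140, -16, 50]
    - [-218, -351, 140, -16, 50]
    - [-218, -351, 140, -16, 50]

```text
time: 6.2
tool_pos: [0.6619, -0.1693, 0.0766]
tcp_rot: [-0.038, 3.14, -0.0]
wrist_force: [-0.3, -0.0, -2.5]
width: 0.643
```

Run:
```python
from h import *
import pickle
c=bot.read_camera('wrist'); pickle.dump(c,open('w5.pkl','wb')); save('w5.png',c['pixels'])
rel([0.66,-0.17,0.02],181.2)
plate(c,bot.read_state())
```

```text
pos [ 0.6627 -0.1696  0.0776] az -178.63 shift [ 2.9 -0.3 57.6] turn 0.17 F [ 0.3 -0.4 -2.1] w 0.642 t 6.25
17851 19119 m [ 0.0436  0.0013 -0.0113] n [-3.895e-01  2.000e-04 -9.210e-01] tilt x -22.92 tilt y 0.02
```

View pics/w5.png

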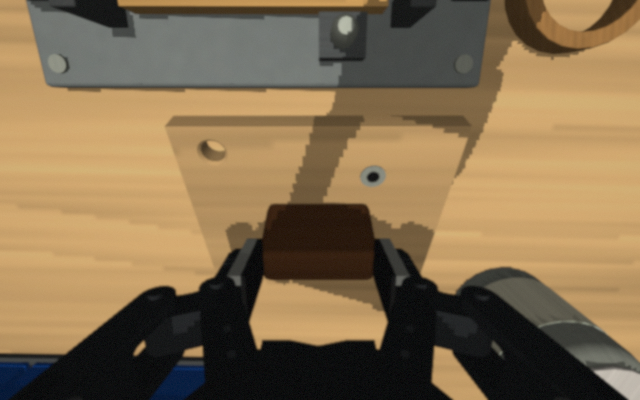

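Run:
```python
from h import *
import pickle
C=cloud(pickle.load(open('top0.pkl','rb')))
b=C[70:140,350:500].reshape(-1,3); b=b[b[:,2]>.01]; print('bins',b.min(0),b.max(0))
b=C[110:165,300:345].reshape(-1,3); b=b[b[:,2]>.02]; print('tin',b.min(0),b.max(0))
```

```text
bins [ 0.81081593 -0.56134786  0.01002368] [ 0.94228334 -0.12029744  0.15488799]
tin [ 0.72457608 -0.04300476  0.02147888] [0.81071179 0.04431661 0.1162132 ]
```

Emit:
move_arm:
  steps:
    - [0, 0, 20, 0, 50]
    - [0, 0, 36, 0, 50]
    - [0, 0, 42, 0, 50]
    - [0, 0, 45, 0, 50]
    - [0, 0, 48, 0, 50]
    - [0, 0, 51, 0, 50]
    - [0, 0, 54, 0, 50]
    - [0, 0, 56, 0, 50]
    - [0, 0, 58, 0, 50]
    - [0, 0, 60, 0, 50]
    - [0, 0, 60, 0, 50]
  newtons: 25

```text
time: 7.35
tool_pos: [0.6615, -0.1696, 0.0165]
tcp_rot: [-0.037, 3.141, -0.0]
wrist_force: [-4.8, 0.7, 5.7]
width: 0.642
```

Run:
```python
from h import *
import pickle
c=bot.read_camera('wrist'); pickle.dump(c,open('w6.pkl','wb')); save('w6.png',c['pixels'])
rel([0.66,-0.17,0.012],181.2)
plate(c,bot.read_state())
```

```text
pos [ 0.6615 -0.1696  0.0165] az -178.65 shift [ 1.5 -0.3  4.5] turn 0.15 F [-4.7 -0.6  4.5] w 0.648 t 7.4
13279 19115 m [0.0349 0.0013 0.0034] n [ 3.8e-03 -6.0e-04 -1.0e+00] tilt x 0.22 tilt y -0.03
```

View pics/w6.png

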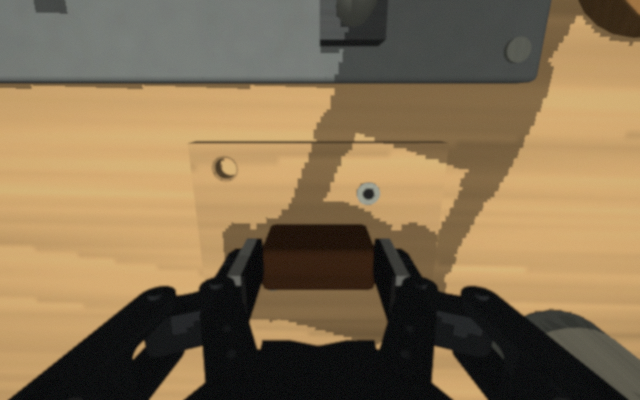

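Emit:
move_arm:
  steps:
    - [0, 0, 0, 0, 45]
    - [0, 0, 0, 0, 45]
    - [0, 0, -3, 0, 45]
    - [0, 0, -12, 0, 45]
    - [0, 0, -40, 0, 45]
    - [0, 0, -80, 0, 45]
    - [0, 0, -110, 0, 45]
    - [0, 0, -120, 0, 45]
    - [0, 0, -120, 0, 45]
    - [0, 0, -120, 0, 45]
  newtons: 70

```text
time: 8.4
tool_pos: [0.6603, -0.1692, 0.134]
tcp_rot: [0.037, -3.139, -0.001]
wrist_force: [0.2, 0.2, -1.0]
width: 0.45
```

Run:
```python
from h import *
import pickle
c=bot.read_camera('wrist'); pickle.dump(c,open('w7.pkl','wb')); save('w7.png',c['pixels'])
rel([0.504,-0.213,0.15],181.2)
plate(c,bot.read_state())
```

```text
pos [ 0.6597 -0.1691  0.1331] az -178.65 shift [156.8 -40.2 -16.4] turn 0.15 F [-0.6 -0.3 -0.4] w 0.45 t 8.45
191 191 m [-0.0047 -0.0076  0.0794] n [ 0.0091 -0.0018 -1.    ] tilt x 0.52 tilt y -0.1
```

View pics/w7.png

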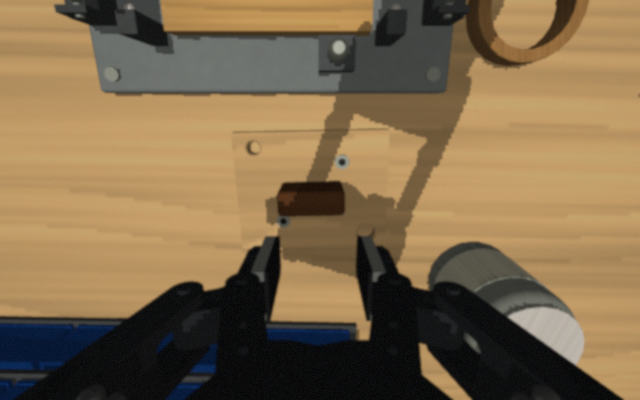

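Run:
```python
from h import *
import pickle
c=pickle.load(open('w7.pkl','rb')); s=bot.read_state(); R=Rt(s)
save('w7crop.png',cv2.resize(c['pixels'][115:275,215:415],(750,600)))
uv=[(253,147.5),(366,231),(342,161.5)]
P=onz(c,uv,.012); print(P.round(4), ((P-s['tool_pos'])@R).round(4)); d=P[1]-P[0]; print(np.linalg.norm(d),'yaw',np.degrees(np.arctan2(d[1],d[0]))-np.degrees(np.arctan2(55,45)))
# grip top by depth
C=cloud(c); Q=C[170:230,265:360].reshape(-1,3); Q=Q[abs(Q[:,2]-.052)<.004].astype(np.float32)
print(len(Q),Q[:,2].mean(),cv2.minAreaRect(Q[:,:2]))
# jig features: pins by depth?
J=C[0:100,60:470].reshape(-1,3); J=J[np.isfinite(J).all(1)]
b=J[abs(J[:,2]-.018)<.003]; print('bed',b.min(0).round(4),b.max(0).round(4))
```

```text
[[ 0.6288 -0.2335  0.012 ]
 [ 0.713  -0.119   0.012 ]
 [ 0.6405 -0.1472  0.012 ]] [[ 0.032  -0.0638  0.1211]
 [-0.0549  0.0486  0.1209]
 [ 0.0183  0.0221  0.1212]]
0.14211747778092707 yaw 2.935202732117304Traceback (most recent call last):
  File "<stdin>", line 9, in <module>
cv2.error: OpenCV(4.12.0) /io/opencv/modules/imgproc/src/convhull.cpp:143: error: (-215:Assertion failed) total >= 0 && (depth == CV_32F || depth == CV_32S) in function 'convexHull'
```

View pics/w7crop.png

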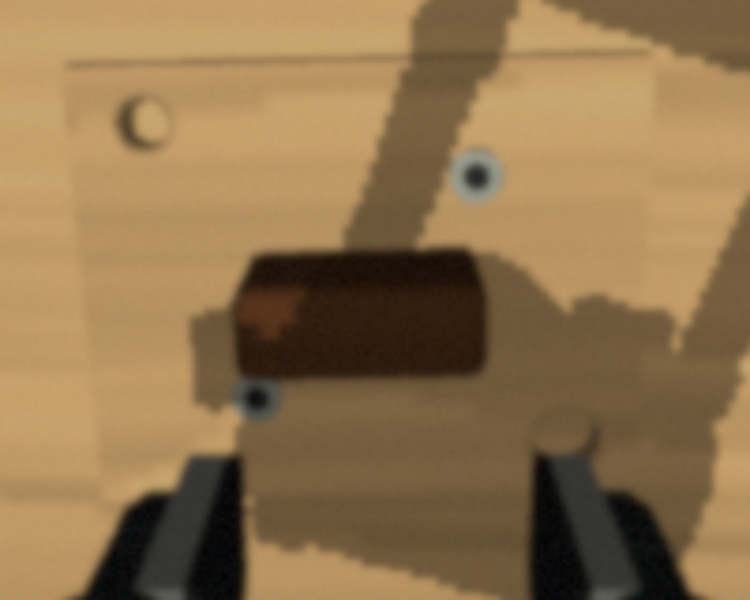

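Run:
```python
from h import *
rel([0.6709,-0.1763,0.013],182.9)
```

```text
pos [ 0.6597 -0.1691  0.1331] az -178.65 shift [-11.5  -7.6 120. ] turn -1.55 F [-0.6 -0.3 -0.4] w 0.45 t 8.45
```

Emit:
move_arm:
  steps:
    - [0, 0, 0, 0, 100]
    - [-6, -4, 0, -1, 100]
    - [-11.5, -7.5, 0, -1.5, 100]
    - [-11.5, -7.5, 20, -1.5, 100]
    - [-11.5, -7.5, 55, -1.5, 100]
    - [-11.5, -7.5, 80, -1.5, 100]
    - [-11.5, -7.5, 90, -1.5, 100]
    - [-11.5, -7.5, 90, -1.5, 100]
    - [-11.5, -7.5, 90, -1.5, 100]
  newtons: 40

```text
time: 9.35
tool_pos: [0.674, -0.1771, 0.0467]
tcp_rot: [-0.078, 3.139, -0.001]
wrist_force: [-0.0, 0.0, 0.6]
width: 0.998
```

Run:
```python
from h import *
import pickle
c=bot.read_camera('wrist'); pickle.dump(c,open('w8.pkl','wb')); save('w8.png',c['pixels'])
rel([0.6709,-0.1763,0.013],182.9)
```

```text
pos [ 0.6746 -0.1773  0.0476] az -177.15 shift [ 3.7  1.2 34.6] turn -0.05 F [-0.   0.  -0.3] w 0.999 t 9.4
```

View pics/w8.png

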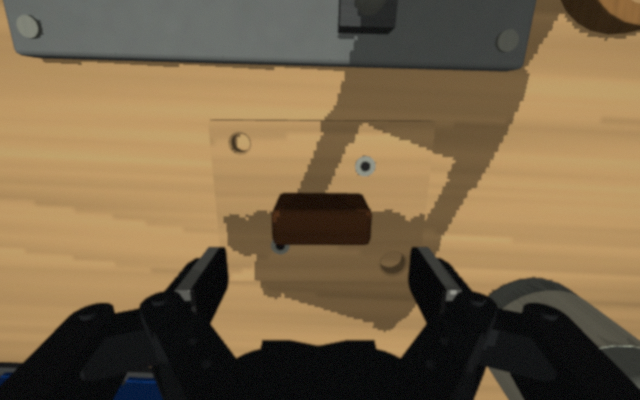

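Run:
```python
from h import *
import pickle
c=pickle.load(open('w8.pkl','rb')); s=bot.read_state(); R=Rt(s)
print('cam in tool',(R.T@(np.array(c['xyz'])-s['tool_pos'])).round(4))
P=onz(c,[(240,142.5),(391,261)],.012); q=((P-s['tool_pos'])@R); print(q.round(4), q.mean(0).round(4),np.linalg.norm(P[1]-P[0])); d=P[1]-P[0]; print('yaw',np.degrees(np.arctan2(d[1],d[0]))-np.degrees(np.arctan2(55,45)), P.mean(0))
C=cloud(c); Q=C[190:248,265:378].reshape(-1,3); print(np.percentile(Q[:,2],[50,90,99]))
Q=Q[Q[:,2]>.046]; q=(Q-s['tool_pos'])@R; print('grip top in tool', len(q),np.percentile(q,[1,99],axis=0).round(4), np.percentile(q,[1,99],axis=0).mean(0).round(4))
print(s['joint_vel'])
```

```text
cam in tool [ 0.0735 -0.0007 -0.1735]
[[ 0.0486 -0.0534  0.0355]
 [-0.0407  0.0545  0.0356]] [0.004  0.0005 0.0356] 0.14008298365052207
yaw 2.5204637352961896 [ 0.67065355 -0.17701533  0.012     ]
[nan nan nan]
grip top in tool 3832 [[-0.0074 -0.0279 -0.0068]
 [ 0.0154  0.0294  0.0007]] [ 0.004   0.0008 -0.003 ]
[ 0.00326148 -0.01404201 -0.00520318  0.00059121 -0.00081445  0.00064555]
```

Emit:
move_arm:
  steps:
    - [4, 0.5, 12, 0, 100]
    - [4, 0.5, 24, 0, 100]
    - [4, 0.5, 33, 0, 100]
    - [4, 0.5, 33, 0, 100]
    - [4, 0.5, 33, 0, 100]

```text
time: 9.9
tool_pos: [0.6684, -0.1763, 0.012]
tcp_rot: [0.078, -3.139, -0.001]
wrist_force: [1.1, 0.7, -0.1]
width: 1.001
```

Run:
```python
from h import *
rel([0.6706,-0.177,0.013],182.6)
```

```text
pos [ 0.6684 -0.1763  0.012 ] az -177.15 shift [-2.2 -0.8 -1. ] turn 0.25 F [ 1.1  0.7 -0.1] w 1.001 t 9.9
```

Emit:
move_arm:
  steps:
    - [-1, 0, 0, 0, 100]
    - [-1, 0, 0, 0, 100]
    - [-1, 0, 0, 0, 55]
    - [-1, 0, 0, 0, 55]
    - [-1, 0, 0, 0, 55]
    - [-1, 0, 0, 0, 50]
    - [-1, 0, 0, 0, 50]
  newtons: 40

```text
time: 10.6
tool_pos: [0.6705, -0.1766, 0.0137]
tcp_rot: [-0.078, 3.139, -0.001]
wrist_force: [-0.8, -0.1, 5.4]
width: 0.678
```

Run:
```python
from h import *
import pickle
rel([0.6706,-0.177,0.013],182.6)
c=bot.read_camera('wrist'); pickle.dump(c,open('w9.pkl','wb')); save('w9.png',c['pixels'])
rel([0.6706,-0.177,0.013],182.6)
```

```text
pos [ 0.6705 -0.1766  0.0137] az -177.15 shift [-0.  -0.4  0.7] turn 0.25 F [-0.8 -0.1  5.4] w 0.678 t 10.6
pos [ 0.6705 -0.1766  0.0137] az -177.15 shift [-0.  -0.4  0.7] turn 0.25 F [-1.3 -0.4  6.1] w 0.68 t 10.65
```

View pics/w9.png

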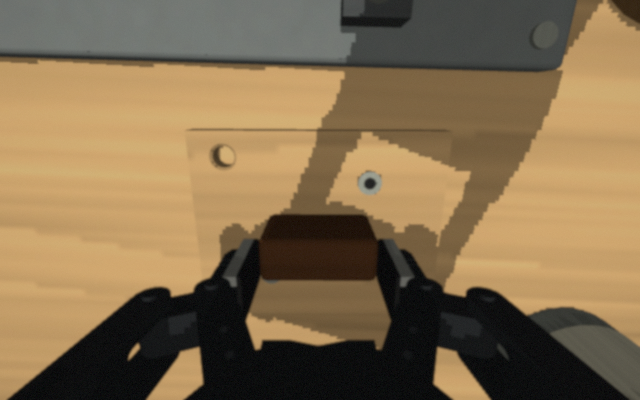

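Emit:
move_arm:
  steps:
    - [0, 0, 0, 0, 50]
    - [0, 0, 0, 0, 50]
    - [0, 0, -3, 0, 50]
    - [0, 0, -10, 0, 50]
    - [0, 0, -30, 0, 50]
    - [0, 0, -60, 0, 50]
    - [0, 0, -90, 0, 50]
    - [0, 0, -105, 0, 50]
    - [0, 0, -110, 0, 50]
    - [0, 0, -110, 0, 50]
    - [0, 0, -110, 0, 50]
  newtons: 80

```text
time: 11.75
tool_pos: [0.6686, -0.176, 0.1206]
tcp_rot: [0.078, -3.137, -0.002]
wrist_force: [-0.2, -0.1, -4.2]
width: 0.654
```

Run:
```python
from h import *
import pickle
c=bot.read_camera('wrist'); pickle.dump(c,open('w10.pkl','wb')); save('w10.png',c['pixels'])
rel([0.504,-0.213,0.13],181.2)
plate(c,bot.read_state())
```

```text
pos [ 0.6683 -0.176   0.1203] az -177.15 shift [166.  -28.8  -9.1] turn 1.65 F [-0.7 -0.5 -4.1] w 0.657 t 11.8
16257 16775 m [0.0388 0.0009 0.0009] n [-6.e-04 -1.e-04 -1.e+00] tilt x -0.03 tilt y -0.01
```

View pics/w10.png

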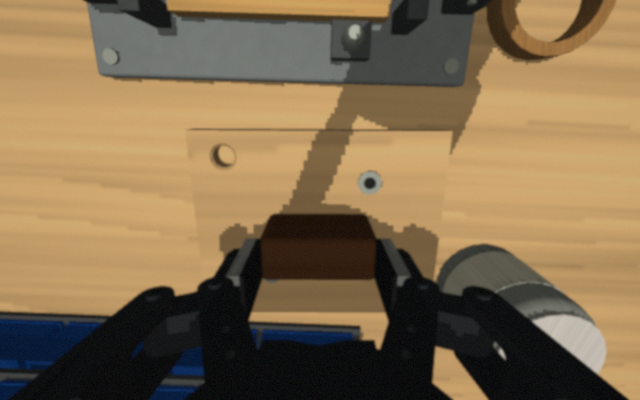

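Run:
```python
from h import *
import pickle
c=pickle.load(open('w10.pkl','rb')); s=bot.read_state(); R=Rt(s)
a=cv2.resize(c['pixels'][120:200,180:280],(750,600),interpolation=cv2.INTER_CUBIC)
save('w10crop.png',a)
def tf(uv,zt):
    P=onz(c,uv,s['tool_pos'][2]-zt); return ((P-s['tool_pos'])@R)
print(tf([(187,130),(452,130),(222.5,155.5),(370,183)],.0009).round(4))
```

```text
[[ 0.0588 -0.0745  0.001 ]
 [ 0.0586  0.0743  0.0012]
 [ 0.0444 -0.0558  0.001 ]
 [ 0.028   0.0297  0.001 ]]
```

View pics/w10crop.png

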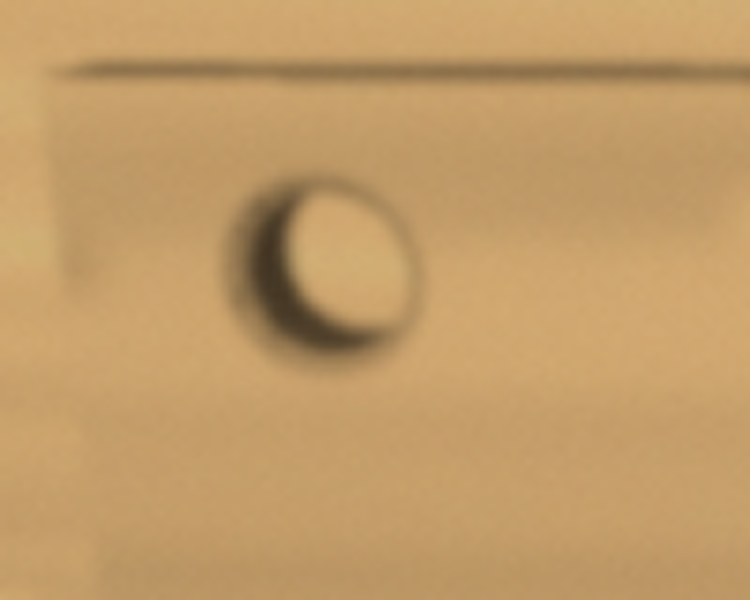

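Run:
```python
from h import *
rel([0.622,-0.213,0.235],181.2)
```

```text
pos [ 0.6683 -0.176   0.1203] az -177.15 shift [  48.6  -34.5 -114.6] turn 1.65 F [-0.7 -0.5 -4.1] w 0.657 t 11.8
```

Emit:
move_arm:
  steps:
    - [0, 0, -35, 0, 50]
    - [10, -8, -70, 0, 50]
    - [30, -20, -100, 1, 50]
    - [42, -30, -112, 1.6, 50]
    - [48, -34, -115, 1.6, 50]
    - [48, -34, -115, 1.6, 50]
    - [48, -34, -115, 1.6, 50]
    - [48, -34, -115, 1.6, 50]
    - [48, -34, -115, 1.6, 50]

```text
time: 12.7
tool_pos: [0.6234, -0.212, 0.2359]
tcp_rot: [0.035, -3.139, -0.002]
wrist_force: [0.3, -0.1, -3.1]
width: 0.658
```

Run:
```python
from h import *
import pickle
c=bot.read_camera('wrist'); s=bot.read_state(); pickle.dump((c,s),open('w11.pkl','wb')); save('w11.png',c['pixels'])
save('w11crop.png',cv2.resize(c['pixels'][0:120,200:430],(790,412),interpolation=cv2.INTER_CUBIC))
rel([0.622,-0.213,0.235],181.2)
```

```text
pos [ 0.6236 -0.2121  0.2364] az -178.71 shift [ 1.6 -0.8  1.4] turn 0.09 F [ 0.1  0.1 -3.2] w 0.658 t 12.75
```

View pics/w11.png

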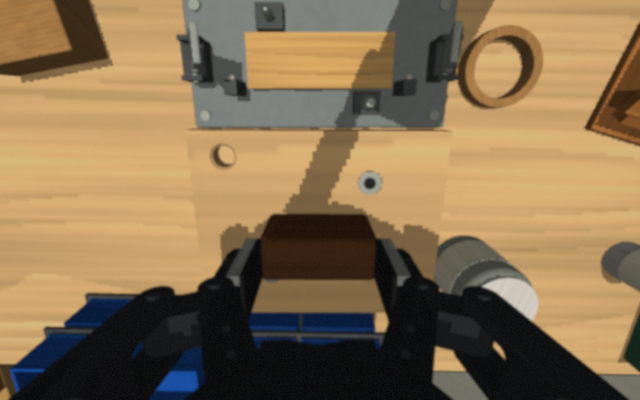

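View pics/w11crop.png

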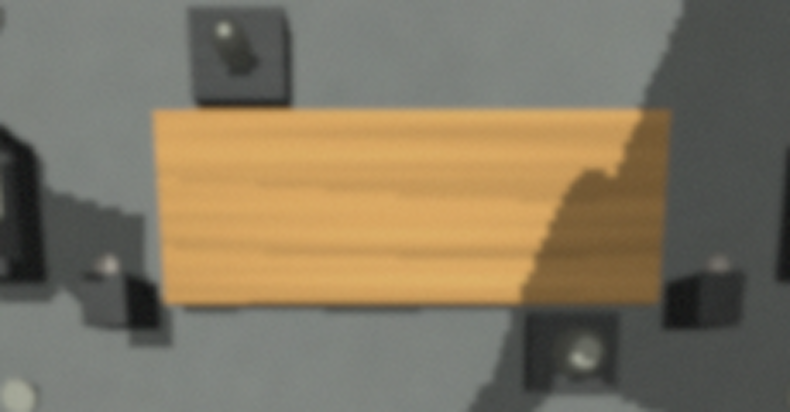

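Run:
```python
from h import *
import pickle
c,s=pickle.load(open('w11.pkl','rb')); R=Rt(s)
def cr(x,y): return (200+(x+.5)/3.435-.5,(y+.5)/3.433-.5)
P=onz(c,[cr(225,32),cr(585,352)],.061); d=P[1]-P[0]
print('pins',P.round(4),'len',np.linalg.norm(d),'yaw',np.degrees(np.arctan2(d[1],d[0])-np.arctan2(55,45)),'mid',P.mean(0).round(4))
B=onz(c,[cr(153,110),cr(671,110),cr(658,303),cr(166,303)],.036); print('board',B.round(4),B.mean(0).round(4),[np.linalg.norm(B[i]-B[(i+1)%4]).round(4) for i in range(4)])
for i,j in [(0,1),(3,2)]:
    d=B[j]-B[i]; print('yaw',np.degrees(np.arctan2(-d[0],d[1])))
# bed corners/screws
E=onz(c,[(208.3,116),(430,116.5),(194,5),(446,4.5)],.018); print('screws',E.round(4),E.mean(0).round(4))
# same quantities in tool frame
print('jig mid in tool',((P.mean(0)-s['tool_pos'])@R).round(4),((B.mean(0)-s['tool_pos'])@R).round(4))
print('hole',[((x-s['tool_pos'])@R).round(4) for x in onz(c,[(222.6,155.3)],s['tool_pos'][2]-.0009)])
```

```text
pins [[ 0.4599 -0.2695  0.061 ]
 [ 0.5473 -0.1579  0.061 ]] len 0.14171644684895354 yaw 1.2383778661478617 mid [ 0.5036 -0.2137  0.061 ]
board [[ 0.476  -0.2971  0.036 ]
 [ 0.4725 -0.1315  0.036 ]
 [ 0.5308 -0.1305  0.036 ]
 [ 0.5343 -0.2955  0.036 ]] [ 0.5034 -0.2136  0.036 ] [np.float64(0.1656), np.float64(0.0583), np.float64(0.165), np.float64(0.0583)]
yaw 1.2166744390062298
yaw 1.2125125534001653
screws [[ 0.5675 -0.3498  0.018 ]
 [ 0.5623 -0.0754  0.018 ]
 [ 0.4466 -0.3562  0.018 ]
 [ 0.44   -0.0727  0.018 ]] [ 0.5041 -0.2135  0.018 ]
jig mid in tool [0.1197 0.0009 0.1756] [0.1199 0.001  0.2006]
hole [array([ 0.045 , -0.0554,  0.0009])]
```

Run:
```python
from h import *
rel([0.5032,-0.2134,0.236],181.25)
rel([0.5032,-0.2134,0.100],181.25)
```

```text
pos [ 0.6236 -0.2121  0.2364] az -178.71 shift [120.4   1.4   0.6] turn 0.04 F [ 0.1  0.1 -3.2] w 0.658 t 12.75
pos [ 0.6236 -0.2121  0.2364] az -178.71 shift [120.2   1.3 136.6] turn 0.04 F [ 0.1  0.1 -3.2] w 0.658 t 12.75
```

Emit:
move_arm:
  steps:
    - [30, 0, 0, 0, 50]
    - [70, 1, 0, 0, 50]
    - [105, 1.3, 0, 0, 50]
    - [120, 1.3, 0, 0, 50]
    - [120.3, 1.3, 20, 0, 50]
    - [120.3, 1.3, 60, 0, 50]
    - [120.3, 1.3, 100, 0, 50]
    - [120.3, 1.3, 125, 0, 50]
    - [120.3, 1.3, 136, 0, 50]
    - [120.3, 1.3, 136, 0, 50]
    - [120.3, 1.3, 136, 0, 50]
    - [120.3, 1.3, 136, 0, 50]
    - [120.3, 1.3, 136, 0, 50]
    - [120.3, 1.3, 136, 0, 50]

```text
time: 14.15
tool_pos: [0.5043, -0.2145, 0.1032]
tcp_rot: [-0.034, 3.139, -0.002]
wrist_force: [-0.1, -0.9, -2.1]
width: 0.655
```

Run:
```python
from h import *
import pickle
c=bot.read_camera('wrist'); s=bot.read_state(); pickle.dump((c,s),open('w12.pkl','wb')); save('w12.png',c['pixels'])
rel([0.5032,-0.2134,0.049],181.25)
plate(c,s,box=(200,135,440,200))
```

```text
pos [ 0.504  -0.2144  0.1028] az -178.76 shift [ 0.9  1.  53.8] turn -0.01 F [ 0.2 -0.7 -2.7] w 0.656 t 14.2
15144 15416 m [0.0372 0.001  0.0009] n [ 1.e-03 -4.e-04 -1.e+00] tilt x 0.06 tilt y -0.02
```

View pics/w12.png

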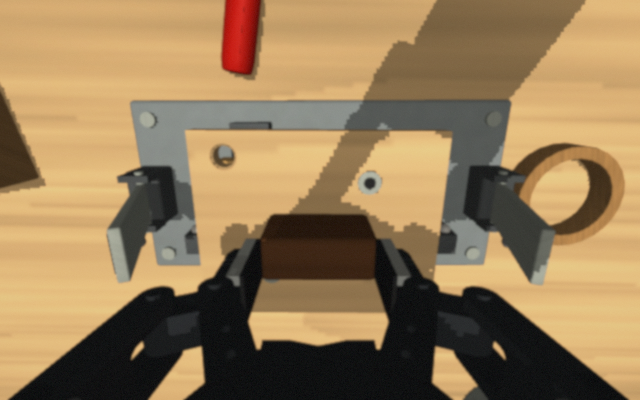

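Run:
```python
from h import *
import pickle
c,s=pickle.load(open('w12.pkl','rb')); R=Rt(s)
a=cv2.resize(c['pixels'][135:180,195:255],(800,600),interpolation=cv2.INTER_CUBIC); save('w12crop.png',a)
# expected pin axis seen if aligned: tool pos (44.7,-55.4) at depth to z=.061
for z in (.061,.053,.036):
    p=s['tool_pos']+R@np.array([.0447,-.0554,0]); p[2]=z; uv=proj(c,p)[0]; print(z,uv,((uv-[195,135]+.5)*[800/60,600/45]-.5).round(0))
p=s['tool_pos']+R@np.array([.0447,-.0554,.0009]); uv=proj(c,p)[0];print('hole',uv,((uv-[195,135]+.5)*13.333-.5).round(0))
P=onz(c,[(195+415/13.33,135+300/13.33)],.061)
J=np.array([.5035,-.2137]);y=np.radians(1.22);print('pin exp',J+np.array([[np.cos(y),-np.sin(y)],[np.sin(y),np.cos(y)]])@[-.045,-.055])
```

```text
0.061 [240.64507241 145.4112005 ] [615. 145.]
0.053 [243.32021728 143.9504358 ] [650. 126.]
0.036 [248.43598818 141.15684898] [719.  88.]
hole [223.3382184  154.86255456] [384. 271.]
pin exp [ 0.45968123 -0.26964565]
```

View pics/w12crop.png

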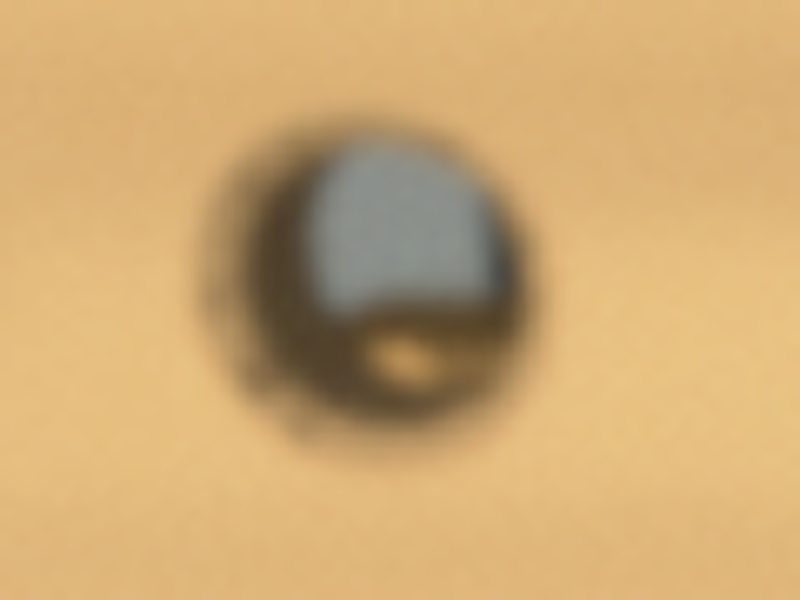

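Emit:
move_arm:
  steps:
    - [0.9, 1, 8, 0, 50]
    - [0.9, 1, 16, 0, 50]
    - [0.9, 1, 22, 0, 50]
    - [0.9, 1, 22, 0, 50]
    - [0.9, 1, 22, 0, 50]

```text
time: 14.7
tool_pos: [0.502, -0.2129, 0.0791]
tcp_rot: [0.034, -3.14, -0.001]
wrist_force: [0.0, -0.1, -2.4]
width: 0.657
```

Run:
```python
from h import *
rel([0.5031,-0.2133,0.049],181.25)
print(bot.read_state()['joint_vel'].round(3))
```

```text
pos [ 0.502  -0.2129  0.0791] az -178.76 shift [-1.1 -0.4 30.1] turn -0.01 F [ 0.  -0.1 -2.4] w 0.657 t 14.7
[ 0.001 -0.008 -0.014  0.001  0.     0.   ]
```

Emit:
move_arm:
  steps:
    - [0, 0, 0, 0, 50]
    - [0, 0, 0, 0, 50]
    - [0, 0, 0, 0, 50]
    - [0, 0, 0, 0, 50]

```text
time: 15.1
tool_pos: [0.5026, -0.2132, 0.0801]
tcp_rot: [-0.034, 3.141, -0.0]
wrist_force: [0.0, 0.1, -3.7]
width: 0.655
```

Run:
```python
from h import *
rel([0.5031,-0.2133,0.049],181.25)
print(bot.read_state()['joint_vel'].round(3))
```

```text
pos [ 0.5026 -0.2132  0.0801] az -178.75 shift [-0.4 -0.1 31.1] turn -0.0 F [ 0.   0.1 -3.7] w 0.655 t 15.1
[ 0.001  0.002  0.001  0.003 -0.    -0.001]
```

Emit:
move_arm:
  steps:
    - [-0.4, 0, 2, 0, 50]
    - [-0.4, 0, 4, 0, 50]
    - [-0.4, 0, 6, 0, 50]
    - [-0.4, 0, 8, 0, 50]
    - [-0.4, 0, 10, 0, 50]
    - [-0.4, 0, 12, 0, 50]
    - [-0.4, 0, 14, 0, 50]
    - [-0.4, 0, 14, 0, 50]

```text
time: 15.9
tool_pos: [0.5026, -0.213, 0.0654]
tcp_rot: [0.034, -3.141, -0.0]
wrist_force: [-0.1, -0.1, -2.2]
width: 0.654
```

Run:
```python
from h import *
rel([0.5031,-0.2133,0.049],181.25)
s=bot.read_state();print(s['joint_vel'].round(3),s['torque'].round(3))
```

```text
pos [ 0.5026 -0.213   0.0654] az -178.75 shift [-0.5 -0.4 16.4] turn -0.0 F [-0.1 -0.1 -2.2] w 0.654 t 15.9
[-0.002 -0.004 -0.003 -0.     0.004  0.001] [0.019 0.011 0.046]
```

Emit:
move_arm:
  steps:
    - [0, 0, 2, 0, 50]
    - [0, 0, 4, 0, 50]
    - [0, 0, 6, 0, 50]
    - [0, 0, 8, 0, 50]
    - [0, 0, 10, 0, 50]
    - [0, 0, 12, 0, 50]
    - [0, 0, 14, 0, 50]
    - [0, 0, 15, 0, 50]
    - [0, 0, 15, 0, 50]

```text
time: 16.8
tool_pos: [0.5027, -0.2131, 0.0506]
tcp_rot: [0.034, -3.141, -0.0]
wrist_force: [-0.4, 0.1, -3.0]
width: 0.658
```

Run:
```python
from h import *
rel([0.5031,-0.2133,0.049],181.25)
s=bot.read_state();print(s['joint_vel'].round(3),s['torque'].round(3))
```

```text
pos [ 0.5027 -0.2131  0.0506] az -178.76 shift [-0.4 -0.2  1.6] turn -0.01 F [-0.4  0.1 -3. ] w 0.658 t 16.8
[ 0.    -0.003 -0.004  0.     0.002  0.001] [ 0.026 -0.061 -0.022]
```

Emit:
move_arm:
  steps:
    - [0, 0, 0.7, 0, 50]
    - [0, 0, 1.4, 0, 50]
    - [0, 0, 2, 0, 50]
    - [0, 0, 2.5, 0, 50]
    - [0, 0, 2.5, 0, 50]

```text
time: 17.3
tool_pos: [0.5029, -0.2131, 0.0502]
tcp_rot: [0.034, -3.141, 0.0]
wrist_force: [-5.5, 2.5, 10.1]
width: 0.657
```

Run:
```python
from h import *
rel([0.5031,-0.2133,0.049],181.25)
```

```text
pos [ 0.5029 -0.2131  0.0502] az -178.75 shift [-0.2 -0.2  1.2] turn 0.0 F [-5.5  2.5 10.1] w 0.657 t 17.3
```

Run:
```python
from h import *
import pickle
c=bot.read_camera('wrist'); s=bot.read_state(); pickle.dump((c,s),open('w13.pkl','wb')); save('w13.png',c['pixels'])
m,n=plate(c,s,box=(200,135,440,200)); R=Rt(s); print('plate top world z at m',(s['tool_pos']+R@m).round(4),'n',(R@n).round(4))
C=cloud(c); b=C[...,2]; b=b[(abs(b-.018)<.006)]; print('bed z median',np.median(b))
```

```text
15148 15538 m [0.0375 0.0012 0.0012] n [ 1.5e-03 -3.0e-04 -1.0e+00] tilt x 0.09 tilt y -0.02
plate top world z at m [ 0.4653 -0.2128  0.0491] n [-1.3e-03 -3.0e-04  1.0e+00]
bed z median 0.01908981443044966
```

View pics/w13.png

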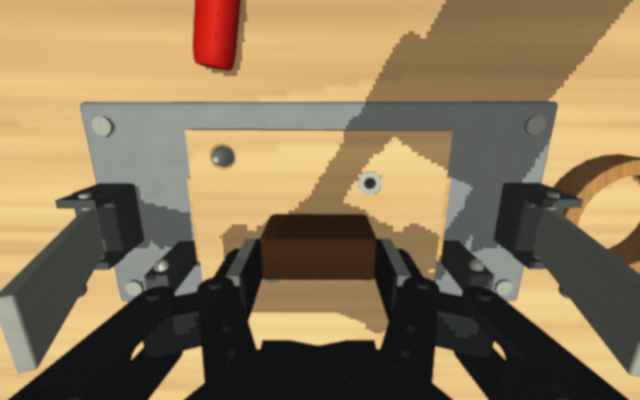

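Emit:
move_arm:
  steps:
    - [0, 0, 0, 0, 90]
    - [0, 0, 0, 0, 90]
    - [0, 0, 0, 0, 90]
    - [0, 0, 0, 0, 90]
    - [0, 0, -5, 0, 90]
    - [0, 0, -20, 0, 90]
    - [0, 0, -60, 0, 90]
    - [0, 0, -105, 0, 60]
    - [0, 0, -150, 0, 30]
    - [0, 0, -160, 0, 0]
    - [0, 0, -160, 0, 0]
    - [0, 0, -160, 0, 0]
    - [0, 0, -160, 0, 0]
  newtons: 40

```text
time: 18.65
tool_pos: [0.5014, -0.2124, 0.206]
tcp_rot: [0.034, -3.138, -0.003]
wrist_force: [0.2, -0.3, -0.2]
width: 0.001
```

Run:
```python
from h import *
import pickle
c=bot.read_camera('wrist'); s=bot.read_state(); pickle.dump((c,s),open('w14.pkl','wb')); save('w14.png',c['pixels'])
rel([0.5031,-0.2133,0.049],181.25)
t=bot.read_camera('scene'); pickle.dump(t,open('s14.pkl','wb')); save('s14.png',cv2.resize(t['pixels'][165:245,210:335],(790,506),interpolation=cv2.INTER_CUBIC))
```

```text
pos [ 0.5014 -0.2124  0.2058] az -178.75 shift [ -2.3  -1.2 156.8] turn -0.0 F [ 0.1 -0.1  0.1] w 0.003 t 18.7
```

View pics/w14.png

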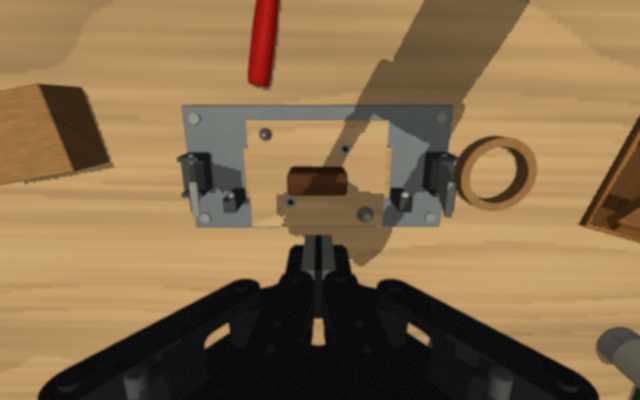

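View pics/s14.png

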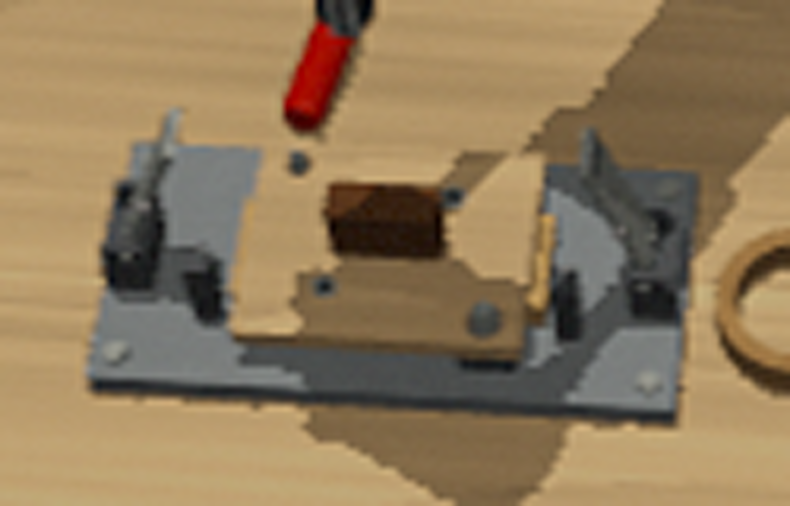

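Run:
```python
from h import *
import pickle
c,s=pickle.load(open('w14.pkl','rb')); C=cloud(c)
J=np.array([.5035,-.2137,0]);y=np.radians(1.22);Rz=np.array([[np.cos(y),-np.sin(y),0],[np.sin(y),np.cos(y),0],[0,0,1]])
for nm,cc in [('w',c),('s',pickle.load(open('s14.pkl','rb')))]:
  Q=(cloud(cc)-J)@Rz
  for lab,sg in [('left',1),('right',-1)]:
    ok=(abs(Q[...,0])<.04)&(sg*Q[...,1]>.085)&(sg*Q[...,1]<.16)&(Q[...,2]>.075)&(Q[...,2]<.16)
    q=Q[ok]; 
    if len(q)<3: print(nm,lab,len(q)); continue
    top=q[q[:,2]>q[:,2].max()-.006]
    print(nm,lab,len(q),'zmax',q[:,2].max().round(4),'end',top.mean(0).round(4),'x',np.percentile(q[:,0],[2,98]).round(3), 'ang',np.arctan2(top[:,2].mean()-.053,.135-sg*top[:,1].mean()).round(3))
```

```text
w left 656 zmax 0.1449 end [-0.0015  0.1069  0.1423] x [-0.016  0.013] ang 1.266
w right 428 zmax 0.1424 end [-0.001  -0.1015  0.14  ] x [-0.016  0.013] ang 1.203
s left 102 zmax 0.1478 end [0.0055 0.1101 0.144 ] x [-0.013  0.018] ang 1.304
s right 53 zmax 0.1438 end [ 0.0011 -0.0995  0.1408] x [-0.009  0.019] ang 1.187
```

Emit:
move_arm:
  steps:
    - [3, 40, 0, 0, 0]
    - [3, 85, 0, 0, 0]
    - [3, 125, 0, 0, 0]
    - [3, 149, 0, 0, 0]
    - [3, 149, 0, 0, 0]
    - [3, 149, 30, 0, 0]
    - [3, 149, 60, 0, 0]
    - [3, 149, 80, 0, 0]
    - [3, 149, 87, 0, 0]
    - [3, 149, 87, 0, 0]
    - [3, 149, 87, 0, 0]
    - [3, 149, 87, 0, 0]

```text
time: 19.95
tool_pos: [0.4979, -0.0647, 0.1227]
tcp_rot: [-0.034, 3.139, -0.001]
wrist_force: [-0.5, -0.9, -0.2]
width: -0.002
```

```bash
cat >> h.py <<'E'
def jigc():
    s=bot.read_state(); y=np.radians(1.22); Rz=np.array([[np.cos(y),-np.sin(y),0],[np.sin(y),np.cos(y),0],[0,0,1]])
    print('jig frame',((s['tool_pos']-[.5035,-.2137,0])@Rz).round(4),'F',s['wrist_force'].round(1),'t',s['time'])
E
python3 - <<'E'
from h import *
c=bot.read_camera('wrist'); save('w15.png',c['pixels'])
t=bot.read_camera('scene'); save('s15.png',cv2.resize(t['pixels'][145:245,230:355],(750,600),interpolation=cv2.INTER_CUBIC))
jigc()
E
```

```text
jig frame [-0.0026  0.1493  0.1227] F [ 0.1 -0.9  0.2] t 20.05
```

View pics/w15.png

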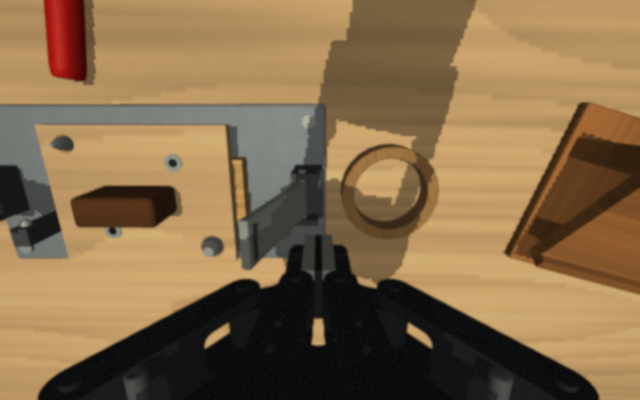

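View pics/s15.png

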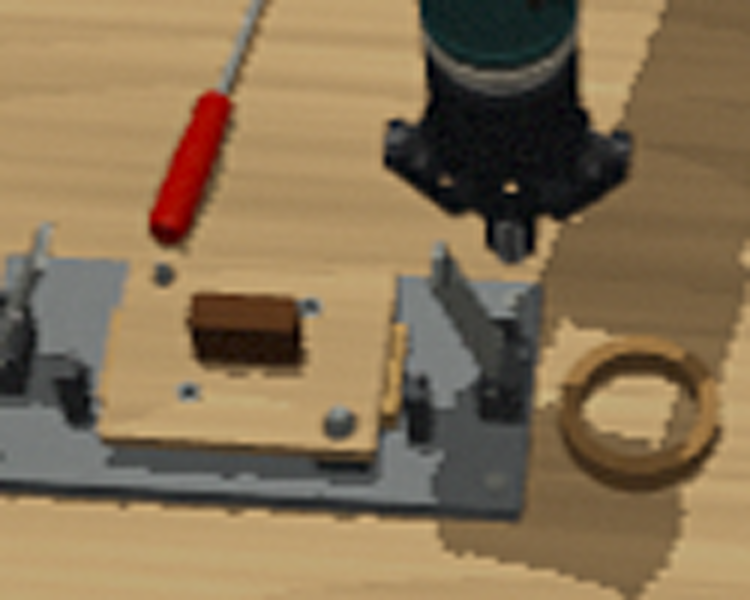

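Emit:
move_arm:
  steps:
    - [1, -10, -8, 0, 0]
    - [1, -22, -8, 0, 0]
    - [1, -32, -6, 0, 0]
    - [1, -40, -3, 0, 0]
    - [1, -47, 1, 0, 0]
    - [1, -53, 5, 0, 0]
    - [1, -59, 10, 0, 0]
    - [1, -65, 16, 0, 0]
    - [1, -70, 22, 0, 0]
    - [1, -74, 28, 0, 0]
    - [1, -77, 35, 0, 0]
    - [1, -80, 41, 0, 0]
    - [1, -80, 41, 0, 0]

```text
time: 21.35
tool_pos: [0.4964, -0.1441, 0.079]
tcp_rot: [0.034, -3.139, -0.001]
wrist_force: [0.2, 0.0, 0.2]
width: -0.0
```

Run:
```python
from h import *
c=bot.read_camera('wrist'); save('w16.png',c['pixels'])
t=bot.read_camera('scene'); save('s16.png',cv2.resize(t['pixels'][145:245,230:355],(750,600),interpolation=cv2.INTER_CUBIC))
jigc()
```

```text
jig frame [-0.0048  0.0697  0.08  ] F [ 0.  -0.6  0.4] t 21.45
```

View pics/w16.png

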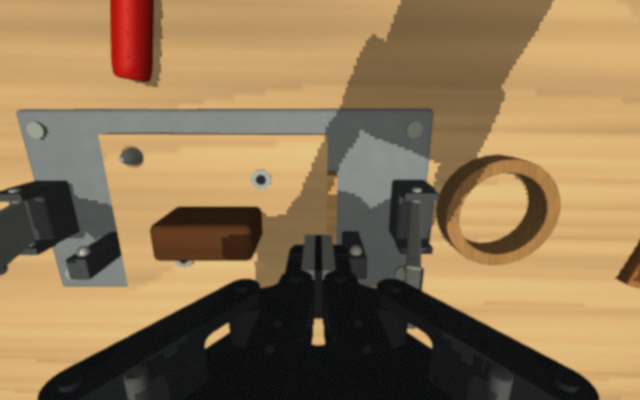

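View pics/s16.png

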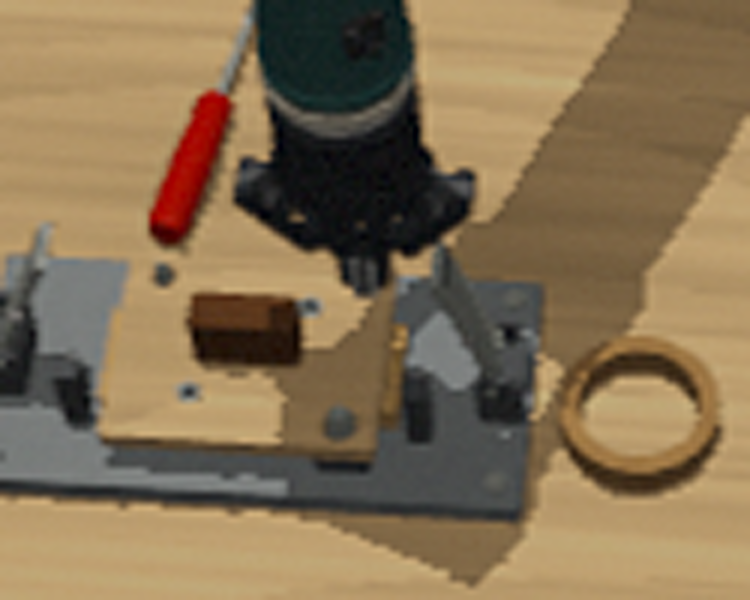

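Run:
```python
from h import *
import pickle
J=np.array([.5035,-.2137,0]);y=np.radians(1.22);Rz=np.array([[np.cos(y),-np.sin(y),0],[np.sin(y),np.cos(y),0],[0,0,1]])
for n in ['wrist','scene','top']:
  cc=bot.read_camera(n); pickle.dump(cc,open(n+'17.pkl','wb'))
  Q=(cloud(cc)-J)@Rz
  ok=(abs(Q[...,0])<.03)&(Q[...,1]>.088)&(Q[...,1]<.16)&(Q[...,2]>.06)&(Q[...,2]<.16); q=Q[ok]
  if len(q)>3:
    top=q[q[:,2]>q[:,2].max()-.006]
    print(n,len(q),q[:,2].max(),top.mean(0).round(4),'x',np.percentile(q[:,0],[2,98]).round(3),'ang',np.arctan2(top[:,2].mean()-.053,.135-top[:,1].mean()).round(3))
  if n=='scene':
    for v in range(182,196): 
        r=Q[v,285:296]; print(v,[tuple((p*1000).round().astype(int)) if np.isfinite(p).all() else None for p in r[::2]])
jigc()
```

```text
wrist 1833 0.15997669033905257 [-0.0159  0.0923  0.1578] x [-0.021  0.028] ang 1.184
scene 142 0.1597821009414333 [0.008  0.096  0.1598] x [-0.015  0.027] ang 1.221
182 [(np.int64(15), np.int64(59), np.int64(193)), (np.int64(12), np.int64(65), np.int64(189)), (np.int64(-8), np.int64(66), np.int64(161)), (np.int64(15), np.int64(78), np.int64(195)), (np.int64(11), np.int64(83), np.int64(190)), (np.int64(-4), np.int64(86), np.int64(169))]
183 [(np.int64(9), np.int64(57), np.int64(179)), (np.int64(14), np.int64(65), np.int64(187)), (np.int64(-4), np.int64(67), np.int64(161)), (np.int64(13), np.int64(77), np.int64(187)), (np.int64(13), np.int64(83), np.int64(188)), (np.int64(-3), np.int64(86), np.int64(165))]
184 [(np.int64(16), np.int64(58), np.int64(184)), (np.int64(13), np.int64(64), np.int64(180)), (np.int64(-2), np.int64(67), np.int64(159)), (np.int64(12), np.int64(76), np.int64(179)), (np.int64(9), np.int64(82), np.int64(176)), (np.int64(-1), np.int64(86), np.int64(162))]
185 [(np.int64(10), np.int64(56), np.int64(169)), (np.int64(8), np.int64(62), np.int64(168)), (np.int64(0), np.i
[... 2313 characters left out ...]
.int64(45))]
194 [(np.int64(-36), np.int64(41), np.int64(48)), (np.int64(-34), np.int64(48), np.int64(52)), (np.int64(7), np.int64(64), np.int64(116)), (np.int64(6), np.int64(71), np.int64(115)), (np.int64(-37), np.int64(68), np.int64(50)), (np.int64(-38), np.int64(74), np.int64(48))]
195 [(np.int64(-35), np.int64(40), np.int64(44)), (np.int64(-34), np.int64(47), np.int64(46)), (np.int64(-35), np.int64(54), np.int64(46)), (np.int64(-33), np.int64(61), np.int64(50)), (np.int64(-39), np.int64(67), np.int64(41)), (np.int64(-38), np.int64(74), np.int64(43))]
top 33 0.09504372566662056 [0.0128 0.1257 0.0929] x [-0.02   0.022] ang 1.341
jig frame [-0.0043  0.0696  0.0807] F [ 0.6 -0.5 -0.1] t 21.6
```

Run:
```python
from h import *
import pickle
cc=pickle.load(open('scene17.pkl','rb')); s=bot.read_state()
R=Rt(s)
for z in (0,-.019,-.032,-.054): print(z,proj(cc,s['tool_pos']+R@np.array([0,0,z])).round(1), proj(cc,s['tool_pos']+R@np.array([-.011,0,z])).round(1))
save('s17.png',cv2.resize(cc['pixels'][160:220,260:340],(800,600),interpolation=cv2.INTER_NEAREST))
w=pickle.load(open('wrist17.pkl','rb'))
print('wrist proj',[proj(w,s['tool_pos']+R@np.array([a,0,z])).round(0).tolist() for a in (0,.011) for z in (0,-.019,-.032)])
C=cloud(w); 
for v in (236,245,255,265,280): print(v,[((C[v,u]-s['tool_pos'])@R*1000).round(1).tolist() for u in (308,312,318,324,330)])
```

```text
0 [[291.8 197.1]] [[291.5 200. ]]
-0.019 [[291.4 193.9]] [[291.  196.8]]
-0.032 [[291.1 191.7]] [[290.7 194.5]]
-0.054 [[290.6 187.8]] [[290.2 190.7]]
wrist proj [[[320.0, 230.0]], [[320.0, 243.0]], [[320.0, 254.0]], [[319.0, 213.0]], [[320.0, 224.0]], [[320.0, 234.0]]]
236 [[12.0, -5.8, -36.4], [12.0, -3.8, -36.3], [12.2, -0.9, -36.8], [12.4, 2.0, -37.3], [12.4, 4.9, -37.3]]
245 [[12.4, -5.4, -47.2], [11.4, -3.6, -45.2], [12.8, -0.9, -48.1], [12.5, 1.8, -47.4], [12.3, 4.5, -47.0]]
255 [[12.0, -5.1, -55.9], [12.6, -3.4, -57.2], [11.9, -0.9, -55.8], [12.1, 1.6, -56.2], [11.9, 4.2, -55.9]]
265 [[12.4, -4.8, -65.2], [12.0, -3.3, -64.5], [12.1, -0.9, -64.5], [12.2, 1.5, -64.8], [12.7, 3.8, -65.7]]
280 [[12.7, -4.5, -76.4], [12.8, -3.1, -76.5], [6.8, -0.9, -66.9], [13.5, 1.2, -77.7], [13.3, 3.4, -77.3]]
```

View pics/s17.png

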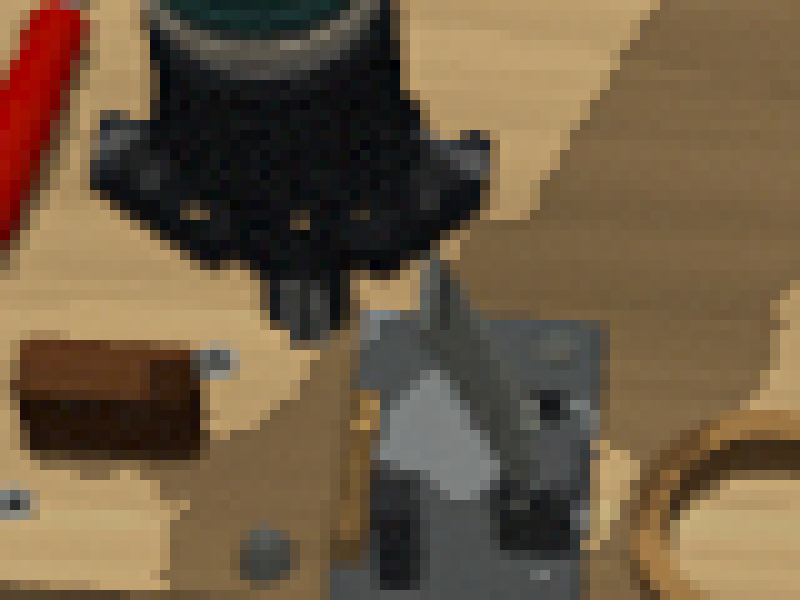

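Emit:
move_arm:
  steps:
    - [0, 0, -35, 0, 0]
    - [0, 0, -75, 0, 0]
    - [0, 20, -85, 0, 0]
    - [0, 60, -85, 0, 0]
    - [0, 85, -85, 0, 0]
    - [0, 85, -85, 0, 0]
    - [0, 85, -50, 0, 0]
    - [0, 85, -20, 0, 0]
    - [0, 85, -7, 0, 0]
    - [0, 85, -7, 0, 0]
    - [0, 85, -7, 0, 0]

```text
time: 22.7
tool_pos: [0.4962, -0.0597, 0.0881]
tcp_rot: [-0.034, 3.141, -0.0]
wrist_force: [0.7, -0.0, 0.7]
width: 0.001
```

Emit:
move_arm:
  steps:
    - [0, -12, 0, 0, 0]
    - [0, -22, 0, 0, 0]
    - [0, -30, 0, 0, 0]
    - [0, -36, 2, 0, 0]
    - [0, -42, 5, 0, 0]
    - [0, -48, 8, 0, 0]
    - [0, -53, 12, 0, 0]
    - [0, -58, 16, 0, 0]
    - [0, -63, 21, 0, 0]
    - [0, -67, 26, 0, 0]
    - [0, -71, 31, 0, 0]
    - [0, -75, 38, 0, 0]
    - [0, -77, 43, 0, 0]
    - [0, -77, 43, 0, 0]

```text
time: 24.1
tool_pos: [0.4966, -0.1363, 0.0433]
tcp_rot: [0.034, -3.14, -0.001]
wrist_force: [-0.4, 0.2, 0.0]
width: -0.004
```

Run:
```python
from h import *
c=bot.read_camera('wrist'); save('w18.png',c['pixels'])
t=bot.read_camera('scene'); save('s18.png',cv2.resize(t['pixels'][145:245,230:355],(750,600),interpolation=cv2.INTER_CUBIC))
jigc()
```

```text
jig frame [-0.0048  0.0777  0.0441] F [ 0.4 -0.1  0.1] t 24.2
```

View pics/w18.png

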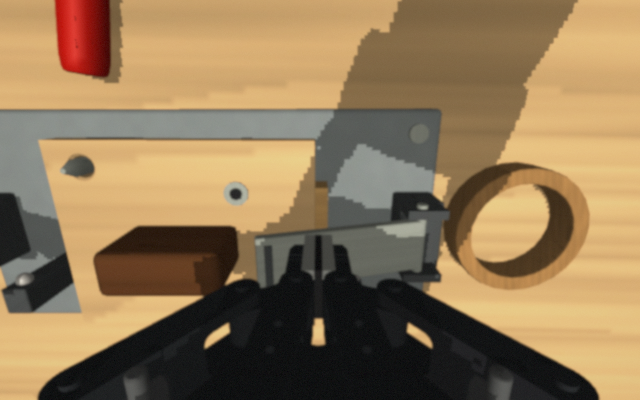

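View pics/s18.png

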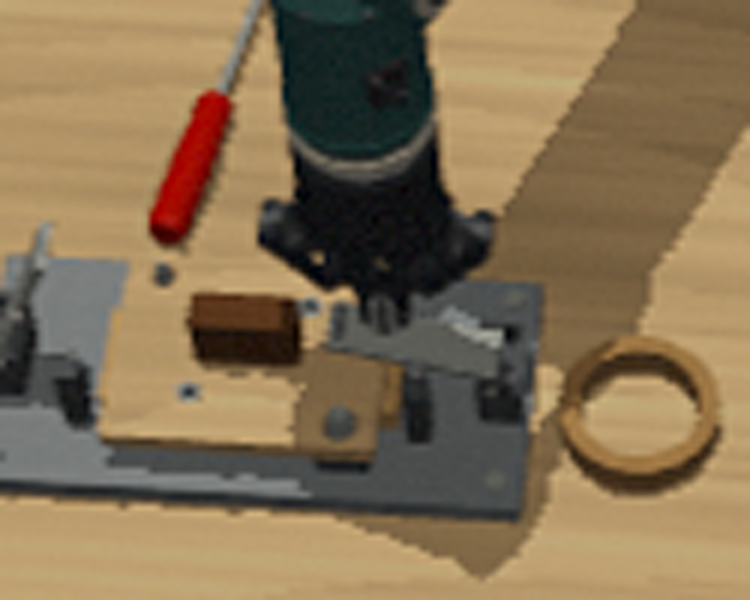

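Emit:
move_arm:
  steps:
    - [0, -1, 4, 0, 0]
    - [0, -2, 8, 0, 0]
    - [0, -3, 12, 0, 0]
    - [0, -3, 15, 0, 0]
    - [0, -4, 18, 0, 0]
    - [0, -4, 20, 0, 0]
    - [0, -4, 20, 0, 0]

```text
time: 24.9
tool_pos: [0.4971, -0.1402, 0.0252]
tcp_rot: [0.034, -3.141, -0.0]
wrist_force: [-3.2, 0.6, 9.2]
width: 0.0
```

Run:
```python
from h import *
jigc()
```

```text
jig frame [-0.0048  0.0737  0.0252] F [-3.2  0.6  9.2] t 24.9
```

Emit:
move_arm:
  steps:
    - [0, 0, 1, 0, 0]
    - [0, 0, 2, 0, 0]
    - [0, 0, 3, 0, 0]
    - [0, 0, 3, 0, 0]

```text
time: 25.3
tool_pos: [0.4973, -0.1402, 0.0247]
tcp_rot: [0.035, -3.14, -0.0]
wrist_force: [-10.8, 4.5, 27.0]
width: -0.003
```

Run:
```python
from h import *
jigc()
c=bot.read_camera('wrist'); save('w19.png',c['pixels'])
t=bot.read_camera('scene'); save('s19.png',cv2.resize(t['pixels'][145:245,230:355],(750,600),interpolation=cv2.INTER_CUBIC))
```

```text
jig frame [-0.0046  0.0736  0.0247] F [-10.8   4.5  27. ] t 25.3
```

View pics/s19.png

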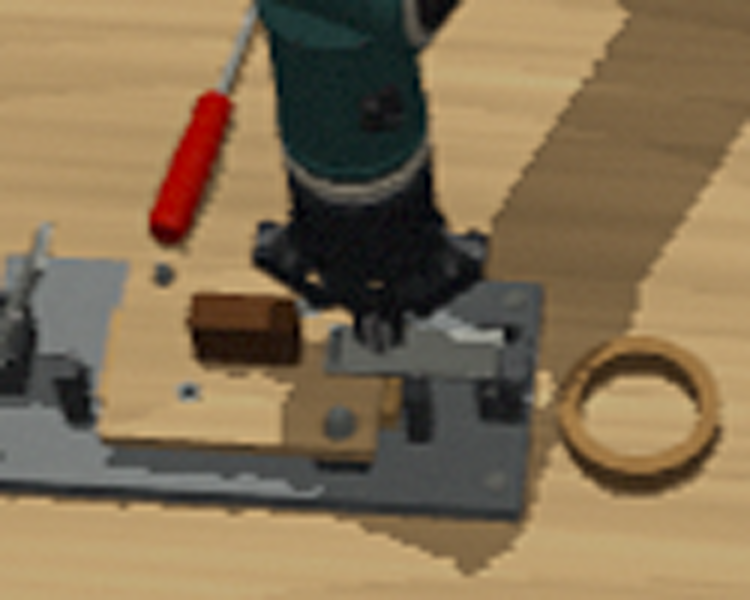

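Emit:
move_arm:
  steps:
    - [0, 0, -10, 0, 0]
    - [0, 0, -45, 0, 0]
    - [0, 0, -90, 0, 0]
    - [0, 0, -135, 0, 0]
    - [0, -30, -145, 0, 0]
    - [0, -75, -145, 0, 0]
    - [0, -120, -145, 0, 0]
    - [0, -165, -145, 0, 0]
    - [0, -210, -145, 0, 0]
    - [0, -228, -145, 0, 0]
    - [0, -228, -145, 0, 0]
    - [0, -228, -110, 0, 0]
    - [0, -228, -80, 0, 0]
    - [0, -228, -65, 0, 0]
    - [0, -228, -65, 0, 0]
    - [0, -228, -65, 0, 0]

```text
time: 27.0
tool_pos: [0.5027, -0.3675, 0.0869]
tcp_rot: [-0.035, 3.141, 0.0]
wrist_force: [0.1, 0.1, 0.4]
width: 0.003
```

Run:
```python
from h import *
jigc()
import pickle
t=bot.read_camera('scene'); save('s20.png',cv2.resize(t['pixels'][145:245,210:335],(750,600),interpolation=cv2.INTER_CUBIC))
J=np.array([.5035,-.2137,0]);y=np.radians(1.22);Rz=np.array([[np.cos(y),-np.sin(y),0],[np.sin(y),np.cos(y),0],[0,0,1]])
for c in (t,bot.read_camera('top')):
    Q=(cloud(c)-J)@Rz; 
    for a,b in ((.045,.065),(.07,.1),(.1,.125)):
        q=Q[(abs(Q[...,0])<.010)&(Q[...,1]>a)&(Q[...,1]<b)&(Q[...,2]>.03)&(Q[...,2]<.1)]; print(a,b,len(q),np.median(q[:,2]) if len(q) else None)
```

```text
jig frame [-0.004  -0.1538  0.0869] F [0.1 0.1 0.4] t 27.0
0.045 0.065 30 0.05669314551434068
0.07 0.1 48 0.057034637889054496
0.1 0.125 38 0.05604721107455779
0.045 0.065 38 0.05539513859751888
0.07 0.1 53 0.05555081183820665
0.1 0.125 47 0.05575744788874726
```

View pics/s20.png

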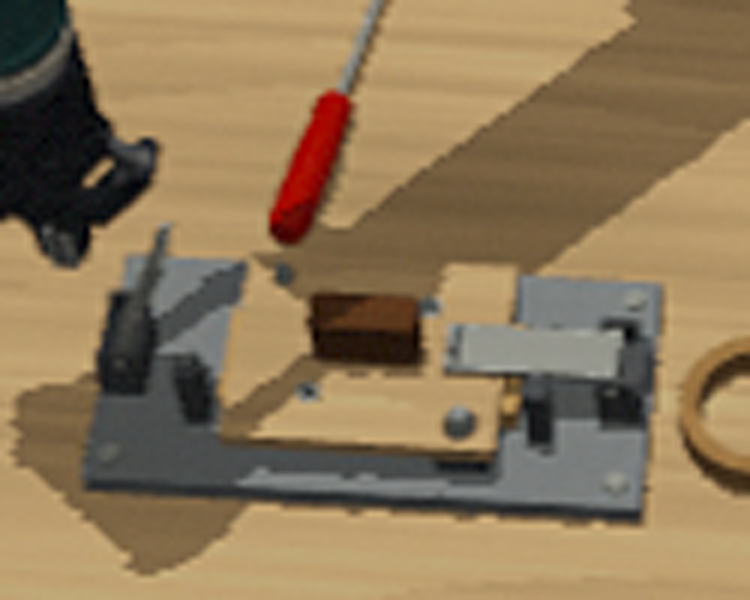

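Emit:
move_arm:
  steps:
    - [0, 12, 0, 0, 0]
    - [0, 22, 0, 0, 0]
    - [0, 30, 0, 0, 0]
    - [0, 36, 2, 0, 0]
    - [0, 42, 5, 0, 0]
    - [0, 48, 8, 0, 0]
    - [0, 53, 12, 0, 0]
    - [0, 58, 16, 0, 0]
    - [0, 63, 21, 0, 0]
    - [0, 67, 26, 0, 0]
    - [0, 71, 31, 0, 0]
    - [0, 75, 38, 0, 0]
    - [0, 76, 43, 0, 0]
    - [0, 77, 47, 0, 0]
    - [0, 78, 51, 0, 0]
    - [0, 79, 55, 0, 0]
    - [0, 80, 58, 0, 0]
    - [0, 80, 61, 0, 0]
    - [0, 80, 63, 0, 0]
    - [0, 80, 63, 0, 0]

```text
time: 29.1
tool_pos: [0.5004, -0.288, 0.0251]
tcp_rot: [0.034, -3.141, -0.001]
wrist_force: [-5.2, 4.0, 14.4]
width: 0.001
```

Run:
```python
from h import *
jigc()
t=bot.read_camera('scene'); save('s21.png',cv2.resize(t['pixels'][145:245,210:335],(750,600),interpolation=cv2.INTER_CUBIC))
```

```text
jig frame [-0.0047 -0.0742  0.0251] F [-5.2  4.  14.4] t 29.1
```

View pics/s21.png

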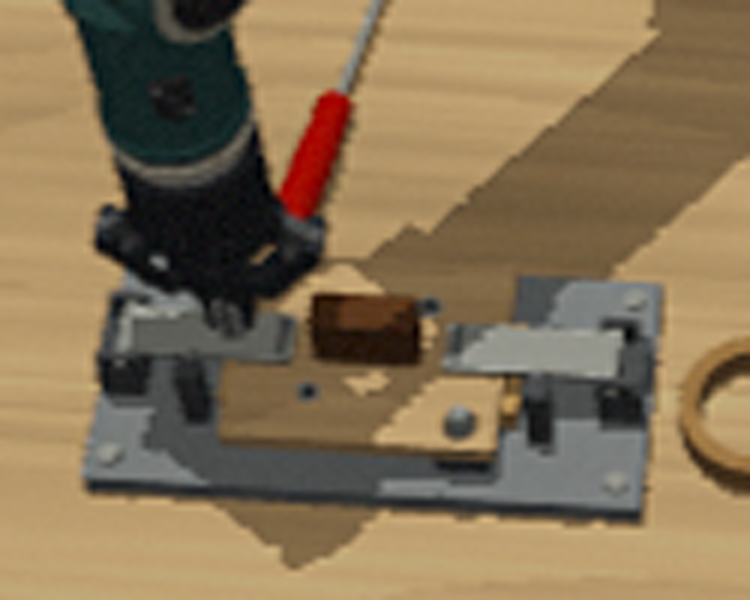

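Strap appears level at the same stop height as the left one (z 0.025). A small extra press, then lift clear.

Emit:
move_arm:
  steps:
    - [0, 0, 1, 0, 0]
    - [0, 0, 1, 0, 0]
    - [0, 0, -10, 0, 0]
    - [0, 0, -45, 0, 0]
    - [0, 0, -90, 0, 0]
    - [0, 0, -135, 0, 0]
    - [0, 0, -180, 0, 0]
    - [60, 0, -200, 0, 0]
    - [90, 0, -200, 0, 0]
    - [90, 0, -200, 0, 0]
    - [90, 0, -200, 0, 0]

```text
time: 30.25
tool_pos: [0.4102, -0.2904, 0.2236]
tcp_rot: [-0.032, 3.14, -0.001]
wrist_force: [0.8, -0.8, 0.1]
width: 0.002
```

Run:
```python
from h import *
jigc()
import pickle
t=bot.read_camera('scene'); save('s22.png',cv2.resize(t['pixels'][145:245,210:335],(750,600),interpolation=cv2.INTER_CUBIC)); save('s22full.png',t['pixels'])
J=np.array([.5035,-.2137,0]);y=np.radians(1.22);Rz=np.array([[np.cos(y),-np.sin(y),0],[np.sin(y),np.cos(y),0],[0,0,1]])
p=bot.read_camera('top')
for c in (t,p):
    Q=(cloud(c)-J)@Rz
    for sg in (1,-1):
      for a,b in ((.045,.065),(.07,.1),(.1,.125)):
        q=Q[(abs(Q[...,0])<.010)&(sg*Q[...,1]>a)&(sg*Q[...,1]<b)&(Q[...,2]>.03)&(Q[...,2]<.1)]; print(sg,a,len(q),np.median(q[:,2]).round(4) if len(q) else None)
    for nm,(x,yy) in {'(-30,20)':(-.035,.03),'(35,-30)':(.035,-.03),'(35,20)':(.035,.02),'(-45,0)':(-.045,0)}.items():
        q=Q[(abs(Q[...,0]-x)<.012)&(abs(Q[...,1]-yy)<.012)]; print('plate',nm,np.nanmedian(q[:,2]).round(4))
save('t22.png',p['pixels'])
# bystanders moved?
for n,c in (('scene',t),('top',p)):
    d=cv2.absdiff(c['pixels'],pickle.load(open(n+'0.pkl','rb'))['pixels']).max(2); save('d_'+n+'.png',np.dstack([d]*3))
```

```text
jig frame [-0.0949 -0.0747  0.2236] F [ 0.8 -0.8  0.1] t 30.25
1 0.045 32 0.0562
1 0.07 45 0.0555
1 0.1 37 0.055
-1 0.045 33 0.0564
-1 0.07 46 0.0558
-1 0.1 38 0.0557
plate (-30,20) 0.0494
plate (35,-30) 0.0488
plate (35,20) 0.0486
plate (-45,0) 0.0488
1 0.045 39 0.055
1 0.07 53 0.0549
1 0.1 50 0.0552
-1 0.045 37 0.0554
-1 0.07 56 0.0554
-1 0.1 46 0.0558
plate (-30,20) 0.0479
plate (35,-30) 0.0474
plate (35,20) 0.0473
plate (-45,0) 0.0481
```

View pics/s22.png

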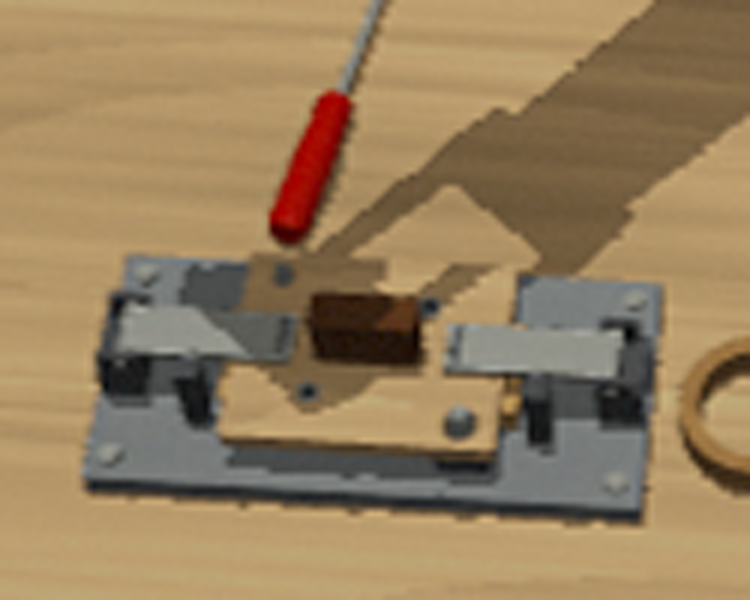

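View pics/t22.png

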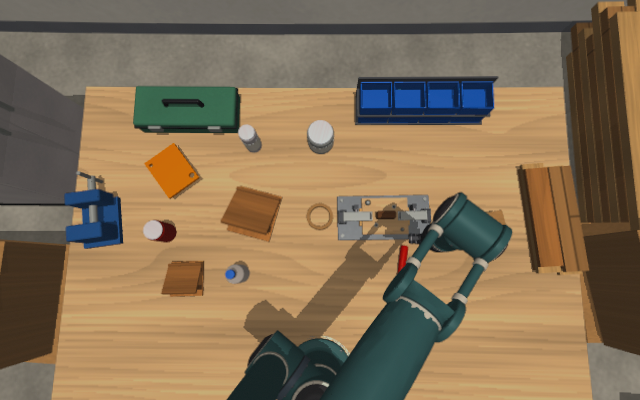

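View pics/d_top.png

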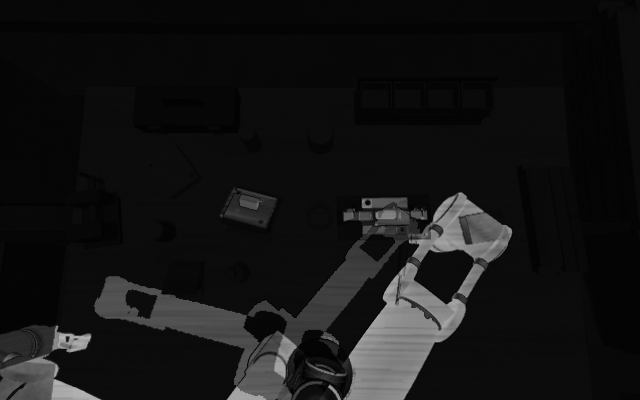

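Both straps are flat (top at z ≈ 0.0555). The plate top is level at ≈ 0.048, the arm is clear, and the bystanders show no change. I'm handing the job in.

Run:
```python
from h import *
print(bot.finish_job())
```

```text
the job is handed in; nothing more can be done
None
```

The template lies on both pins, flush on the board, and both straps are shut. I handed the job in at about 30 s of the 58 s allowed; it reported no verdict.

**What I did:** I lifted the template off the rest and pressed it flat on bare table to level it. I then gripped it again, lowered it over the pins, and swept and pressed each strap down to its stop (left, then right).

**What did not go to plan:**
- **Lost grip:** the first grip was poor. It slid off the grip block when I tightened it, but the template was already flat on the table, so nothing was dropped.
- **Missed strap:** my first sweep at the left strap went over its end. The cameras show the shut fingertips about 34 mm behind the stated tool point, so I repeated the sweep lower.
- **Force:** the highest wrist reading I saw was about 29 N, against the left strap's stop. I read it only at the end of each move.

**Last checks:**
- **Template:** the plate's top measured 47–49 mm above the table, level, against 48 mm when seated.
- **Straps:** both measured level at 55–56 mm on top, against 56 mm when shut, and stayed there after I let go.
- **Surroundings:** apart from the template, jig, arm and shadows, the before-and-after top view showed no visible change. The arm hid the carton and part of the screwdriver. The arm was touching nothing.

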